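# Hang a finished board on the drying-line rail and slide it to the stop

### The arm

A 6-joint arm with a two-finger parallel gripper is mounted at the origin on the work surface. World frame = base frame: x ahead of the robot, y to its left, z up, the work surface at z = 0. Lengths are in mm, angles in rad, forces in N, time in s.
With the tool pointing down it reaches from about 275 to 750 mm from the base axis. Payload 10.2 kg.
Tool frame: the origin (TCP) lies midway between the tips of the shut fingers; the grasp point (between the pads) lies 19 mm behind it (bot.grasp_offset is the distance from the TCP to the grasp point, in mm); z points along the fingers, y is the direction in which the jaws open and shut (so a half turn about z gives the same grasp; the last joint's range is limited). The gripper opens to 85 mm and grips with 20 to 120 N. Pads are 22 mm wide; open, the fingers measure 114 mm over their backs; the gripper's body (76 mm by 85 mm) begins 54 mm behind the grasp point. The pads swing forward as they close: fully open they stand 13 mm farther back than shut.
Start: joints at [1.104, 0.313, 1.498, -0, 1.331, -0.223], TCP at [126.743, 509.477, 231.294] pointing down, gripper open.
Joint ranges: [-2.94, 2.94], [-0.97, 2.17], [0.19, 2.56], [-1.23, 4.37], [0.02, 3.11], [-2.88, 2.88]. Speed limits (rad/s): [2.39, 2.39, 3.01, 3.14, 3.14, 3.14].

### API

Orientations are given as a rotation vector (axis times angle).
In Python, from bench import bot, imaging gives the robot as it stands.
- The arm moves only by the tool move_arm, never from a script. Its argument "rows" is a list of rows, each a list of 4 numbers: the shift along the world's x, y, z in cm, then the turn about the world's z in rad. A call has 1 to 20 rows; each row shifts and turns the pose as measured when the row begins; what a row does not reach is not made up. A row lasts 1/8 s, in which the tool goes at most 62.5 mm and 10.7 degrees, less where a joint would pass 70% of its speed; a pose out of reach is approached as far as the arm can. A call is refused whole if a number of a shift passes 6.25 or a number of a turn 0.188, either way. A call with a gripper value outside its range is refused whole. "claw" is the closure, from -1 (fully open) to 1 (shut), so that 0 is half open, set as the call begins (left out, the last holds). The fingers move at their own pace and stop on an object; "force" is the grip in N (left out, the last holds). Time passes only in rows, so rows that do not move let the fingers close. It gives the time, the measured TCP pose, the force and the opening at its end, in the units of the state.
- bot.get_state(): the state, without advancing time (a new reading comes with each control period).
- imaging.get_image(name): name is "scene" or "top" or "wrist"; returns the picture (420x560x3 uint8, blue, green, red); there is no depth.
- imaging.camera_info(name): a dict with "intrinsics" (3x3 intrinsics, pixels), "view" (4x4, takes a point from world to camera coordinates). Camera axes: x right, y up, looking along -z (the intrinsics and any distortion apply to the point x, -y, -z); pixel columns grow to the right and rows downward; lengths in mm; the calibration is good to about 2 mm. A picture is of the moment at which its call begins: read the wrist's pose just before it. camera_info takes no time and is no camera call; for the wrist camera it gives the pose at the moment of the call.
- bot.sign_off(): hands the job in, once; it reports no verdict.
The state is a dict: "clock": time; "joint_positions": joint angles; "joint_vel": joint speeds; "joint_torque": joint torques, N m; "tool_pos": TCP position; "orientation": TCP orientation; "contact_force": force on the tool from outside, world axes, zero at the start; "moment": the same for the moment, N m; "opening": opening from 0.0 (shut) to 1.0 (fully open).
Only numpy, scipy, OpenCV 4.12 (cv2) and the standard library are available. Lean on these libraries where they do the work, as an engineer would, in place of code of your own. Each camera call takes 0.05 s, during which the arm holds its last target.

### The job

Take the hanger with the pale board and orange handle out of its wooden stand, lift its hook over the lip of the rail at the yellow loading mark, lower it (do not drop it) until it is fully seated behind the lip, and let go of it there. Then slide it along the rail, still hooked on, until its board rests against the red stop. Leave the dark board hanging on the rail, the hand plane and the wax tin where they are.

Things in the scene. Friction and masses are not known exactly. Their poses are not given: they have to be found in the camera images.
- hanger_grip (a point): Centre of the orange handle of the loose hanger to be hung (0.2 kg). Handle block 24 (hanger x) x 44 (y) x 28 mm high; under it a neck 12 x 30 x 16 mm. Hanger axes: z up, y along its width, x from the hook towards the board's outer face; mirror-symmetric in y. Stands upright in the stand, the board's lower edge in a slot; draw it straight up.
- hanger_seat (a point): Same hanger, 36 mm under the handle's centre: the underside of the bridge plate (6 mm thick, 50 wide in y), which sits on the lip. Behind it the hook prong, x -17 to -11 mm, 22 mm down; in front an aluminium leg, x +3 to +8 mm, 50 mm down. The lip goes in the gap x -11 to +3 mm. Let go, the leg leans back on the rail's front face.
- hanger_board (a point): Same hanger: centre of its pale wooden board, 90 mm wide (y), 70 mm high, 18 mm thick (x). It lies 79 mm below and 17 mm in front (+x) of the handle's centre; the board's lower edge is 114 mm below the handle's centre.
- rail_lip (a point): Middle of the top edge of the fixed rail's lip, 130 mm above the table, at the middle of the yellow loading mark (60 mm long). Rail 400 mm long along y, z up, x away from the robot: the side where boards hang, so a hung hanger's x, y, z match the rail's. Lip: upright plate 6 mm thick (x -3 to +3), 80 mm deep. Seated, the handle's centre is 36 mm above this point.
- rail_channel (a point): Middle of the floor of the open channel behind the lip, on the robot's side, 30 mm below the lip's top and 30 mm wide (rail x -3 to -33 mm); its green back wall ends 10 mm below the lip's top. The hook prong hangs in it without touching the floor. A push of 1 to 3 N on the handle slides a seated hanger along.
- stop: Red stop block fixed on the rail, 150 mm from the loading mark near the +y or the -y end (varies). 20 mm long along the rail (y), 44 mm across, from 30 mm below to 15 mm above the lip's top. Origin on the lip's top edge, mid-length; axes as the rail's. The board touches it when the handle's centre is 55 mm from this origin along the rail.
- parked: Bystander: a second hanger of the same shape with dark board and black handle, already hung, 150 mm from the loading mark at the end opposite the stop. Origin at the lip's top under its handle; axes as the rail's.
- stand: Fixed wooden stand 75 x 130 mm, with a slot (floor 20 mm high) in which the pale board stands; slot walls 48 mm high on the hook's side, 40 mm on the other; to the robot's left or right. Origin at table level under the slot's middle; y along the slot.
- plane: Bystander: loose wooden hand plane, 170 mm long (x), 55 mm wide, up to 65 mm high. Origin at the centre of its underside.
- wax: Bystander: loose round wax tin, 68 mm across, 55 mm high, between robot and rail. Origin at the centre of its underside.
There are look-alikes about, which are no part of the job. Leave any blue look-alike of the part that bears hanger_grip alone.

How it is judged (in metres and radians):
On the way, in this order (a step that is already met when the one before it is completed fails the run):
1. the hanger is hooked behind the lip with its handle at the yellow mark, seated, and let go of (z of hanger_grip in the frame of rail_lip between 0.028 and 0.043 m and x of hanger_grip in the frame of rail_lip between -0.008 and 0.02 m and angle between hanger_grip's own z axis and vertical below 0.22 rad and y of hanger_grip in the frame of rail_lip between -0.04 and 0.04 m and contact force between the fingers and hanger below 0.05 N and linear speed of hanger below 0.03 m/s), for 0.2 s.
2. it is slid along the lip, still seated, through the stretch between the yellow mark and the stop (z of hanger_grip in the frame of rail_lip between 0.028 and 0.043 m and x of hanger_grip in the frame of rail_lip between -0.008 and 0.02 m and angle between hanger_grip's own z axis and vertical below 0.22 rad and ((y of hanger_grip in the frame of rail_lip between 0.046 and 0.078 m and y of hanger_grip in the frame of stop below 0 m) or (y of hanger_grip in the frame of rail_lip between -0.078 and -0.046 m and y of hanger_grip in the frame of stop above 0 m))), for 0.04 s.
At the end, for the whole second after the job is handed in: The pale board's hanger sits on the rail with its hook behind the lip (grip point 28 to 43 mm above the lip's top, -8 to +20 mm across it, tilted under 0.22 rad), its board within 7 mm of the red stop on the loading-mark side, at rest and let go of (z of hanger_grip in the frame of rail_lip between 0.028 and 0.043 m and x of hanger_grip in the frame of rail_lip between -0.008 and 0.02 m and angle between hanger_grip's own z axis and vertical below 0.22 rad and y of hanger_grip in the frame of stop between -0.062 and 0.062 m and y of hanger_grip in the frame of rail_lip between -0.105 and 0.105 m and contact force between the fingers and hanger below 0.05 N and linear speed of hanger below 0.02 m/s); the robot touches nothing.
It fails at once if the hanger is dropped (moves faster than 0.45 m/s with no finger touching it) (contact force between the fingers and hanger below 0.05 N and linear speed of hanger above 0.45 m/s).
It fails at once if the hung dark board is moved by more than 20 mm (distance of parked from where it was at the start of the episode above 0.02 m).
It fails at once if the hand plane is moved by more than 20 mm (distance of plane from where it was at the start of the episode above 0.02 m).
It fails at once if the wax tin is moved by more than 20 mm (distance of wax from where it was at the start of the episode above 0.02 m).
It also fails if it takes over 56 s, if anything falls off the work surface, if the arm or the gripper's body presses on something with over 40 N, if the wrist force passes 120 N, or if a joint passes its speed limit or range.

## Working session

There is one attempt and no reset: what is moved stays moved. The work goes in short steps, Python scripts to look and compute and a tool call to move; the robot and the scene stay as the last step left them, time stands still between calls to the robot, and variables do not carry over. Pictures are saved under pics/ and viewed, and the job is handed in when it is done.

Besides the shell and the picture viewer there is one more tool, called after "Request:" as name(argument=value, ...) on one line, values as JSON. move_arm: Moves the arm, as the interface text tells. Its arguments: {"type":"object","properties":{"rows":{"type":"array","items":{"type":"array","items":{"type":"number"}}},"claw":{"type":"number"},"force":{"type":"number"}},"required":["rows"]}

```bash
mkdir -p pics; ls; python3 - <<'E'
from bench import bot, imaging
import cv2
for n in ("scene","top","wrist"):
    im=imaging.get_image(n); cv2.imwrite(f"pics/{n}0.png",im)
    c=imaging.camera_info(n); print(n,c)
print(bot.get_state())
E
```

```text
pics
scene {'intrinsics': array([[448.78618417,   0.        , 282.66111677],
       [  0.        , 448.78618417, 214.53030911],
       [  0.        ,   0.        ,   1.        ]]), 'view': array([[ 8.36951846e-01,  5.47276087e-01,  7.02119257e-04,
        -4.40566300e+02],
       [-3.78818832e-01,  5.78402522e-01,  7.22458868e-01,
         5.50488557e+01],
       [ 3.94978354e-01, -6.04929259e-01,  6.91413546e-01,
        -1.27501926e+03],
       [ 0.00000000e+00,  0.00000000e+00,  0.00000000e+00,
         1.00000000e+00]])}
top {'intrinsics': array([[403.74638856,   0.        , 275.73143494],
       [  0.        , 403.74638856, 214.65703815],
       [  0.        ,   0.        ,   1.        ]]), 'view': array([[-7.42365479e-03, -9.99791315e-01, -1.90319644e-02,
         7.50889473e+01],
       [ 9.93078777e-01, -9.60210253e-03,  1.17057002e-01,
        -4.57619497e+02],
       [-1.17215321e-01, -1.80312492e-02,  9.92942819e-01,
        -1.10073410e+03],
       [ 0.00000000e+00,  0.00000000e+00,  0.00000000e+00,
         1.00000000e+00]])}
wrist {'intrinsics': array([[314.42353742,   
[... 490 characters left out ...]
 0.15, 'joint_positions': array([ 1.10359596e+00,  3.13304616e-01,  1.49823654e+00,  4.18640383e-06,
        1.33100968e+00, -2.23390172e-01]), 'joint_vel': array([ 4.55388616e-04, -1.68699765e-03, -2.97337785e-03, -5.94555974e-04,
        3.53538234e-06, -9.50922938e-04]), 'joint_torque': array([ 1.83624055e-03, -4.12361598e+01, -2.59801179e+01, -1.33021649e-04,
        3.09846459e-03, -3.06523498e-05]), 'tool_pos': array([126.65517071, 509.30018001, 230.88496758]), 'orientation': array([-3.81989911e-01, -3.11795196e+00,  1.41395936e-03]), 'contact_force': array([-0.54395745, -0.0348848 ,  0.33779639]), 'moment': array([ 0.01584215, -0.01784423, -0.02253525]), 'opening': 0.9965175436134459}
```

View pics/scene0.png

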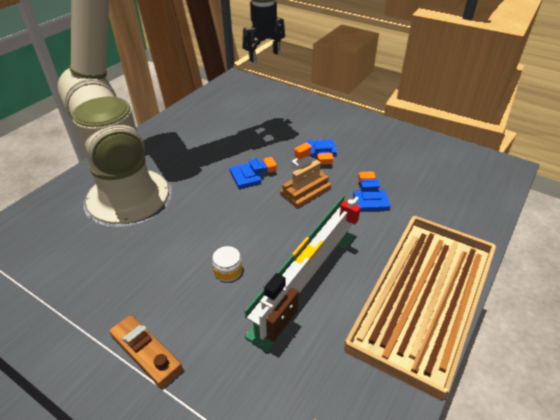

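View pics/top0.png

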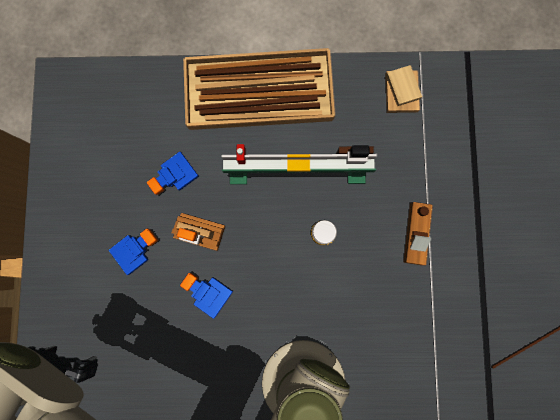

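View pics/wrist0.png

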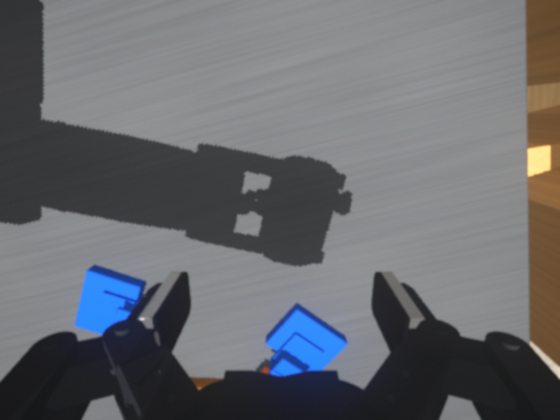

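The scene view shows the stand at about (305,185), the rail running from (255,330) to (350,205), the yellow mark near (305,252) and the red stop near (351,211). The tin is at (228,264) and the plane at (145,350). Blue decoys surround the stand. Next I'll enlarge the stand and rail areas.

```bash
python3 - <<'E'
import cv2, numpy as np
a=cv2.imread("pics/top0.png"); b=cv2.imread("pics/scene0.png")
c1=cv2.resize(a[205:260,160:235],None,fx=7,fy=7,interpolation=cv2.INTER_CUBIC)
cv2.imwrite("pics/c1.png",c1)
cv2.imwrite("pics/c2.png",cv2.resize(a[135:195,210:390],None,fx=4.4,fy=4.4,interpolation=cv2.INTER_CUBIC))
cv2.imwrite("pics/c3.png",cv2.resize(b[130:220,260:400],None,fx=5.7,fy=5.7,interpolation=cv2.INTER_CUBIC))
E
```

```text
(no output)
```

View pics/c1.png

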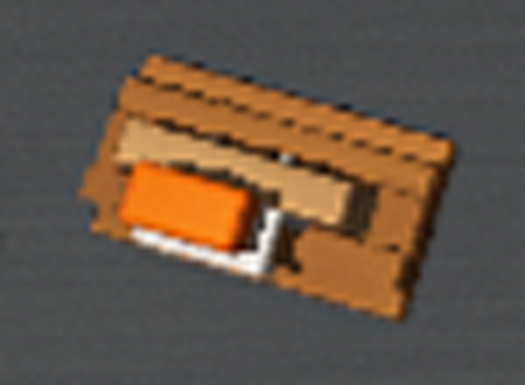

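View pics/c2.png

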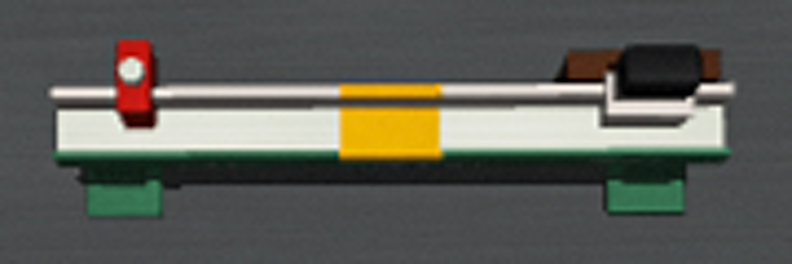

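View pics/c3.png

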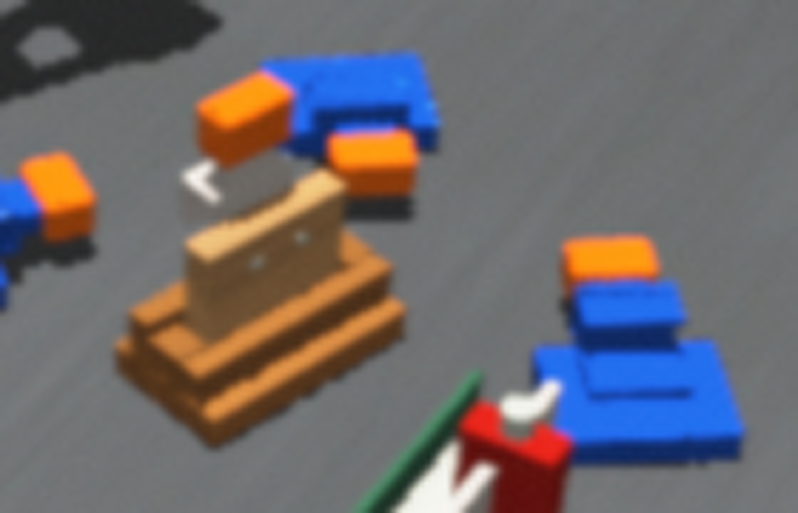

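```bash
cat > h.py <<'E'
import numpy as np, cv2
from bench import bot, imaging
def ray(ci,u,v):
    K=ci["intrinsics"];V=ci["view"];R=V[:3,:3];t=V[:3,3]
    d=np.array([(u-K[0,2])/K[0,0],-(v-K[1,2])/K[1,1],-1.0])
    return -R.T@t, R.T@d
def onz(ci,u,v,z):
    o,d=ray(ci,u,v); return o+d*(z-o[2])/d[2]
def proj(ci,p):
    K=ci["intrinsics"];V=ci["view"];c=V[:3,:3]@np.asarray(p,float)+V[:3,3]
    return np.array([K[0,2]+K[0,0]*c[0]/-c[2],K[1,2]+K[1,1]*c[1]/c[2]])
def tri(rays):
    A=np.zeros((3,3));b=np.zeros(3)
    for o,d in rays:
        d=d/np.linalg.norm(d);P=np.eye(3)-np.outer(d,d);A+=P;b+=P@o
    x=np.linalg.solve(A,b)
    res=[np.linalg.norm((np.eye(3)-np.outer(d,d)/(d@d))@(x-o)) for o,d in rays]
    return x,res
def blobs(mask,off=(0,0),amin=5):
    n,l,s,c=cv2.connectedComponentsWithStats(mask.astype(np.uint8))
    return [(s[i,4],c[i]+off,s[i,:4]+np.array([off[0],off[1],0,0]),l==i) for i in range(1,n) if s[i,4]>=amin]
E
python3 - <<'E'
from h import *
a=cv2.imread("pics/top0.png"); b=cv2.imread("pics/scene0.png")
T=imaging.camera_info("top");S=imaging.camera_info("scene")
hsv=cv2.cvtColor(a,cv2.COLOR_BGR2HSV)
print("proj check")
# orange
m=cv2.inRange(hsv,(5,200,150),(18,255,255))
for ar,c,bb,l in blobs(m[205:260,160:235],(160,205)):
    if ar>40:
        pts=np.argwhere(l)[:,::-1].astype(np.float32)+(160,205)
        print("orange",ar,c,cv2.minAreaRect(pts), onz(T,*c,148))
hs=cv2.cvtColor(b,cv2.COLOR_BGR2HSV)
m=cv2.inRange(hs,(5,200,150),(18,255,255))
for ar,c,bb,l in blobs(m[130:180,290:325],(290,130)):
    if ar>10: print("scene orange",ar,c,bb)
# yellow
for im,n,C in((hsv,"top",T),(hs,"scene",S)):
    m=cv2.inRange(im,(20,150,120),(32,255,255))
    for ar,c,bb,l in blobs(m,(0,0),30): print(n,"yellow",ar,c,bb)
    m=cv2.inRange(im,(0,180,80),(4,255,255))|cv2.inRange(im,(175,180,80),(180,255,255))
    for ar,c,bb,l in blobs(m,(0,0),20): print(n,"red",ar,c,bb,onz(C,*c,145))
for v in range(150,174): print(v,[tuple(a[v,u]) for u in (270,298,325)])
E
```

```text
proj checkTraceback (most recent call last):
  File "<stdin>", line 11, in <module>
cv2.error: OpenCV(4.12.0) /io/opencv/modules/imgproc/src/convhull.cpp:143: error: (-215:Assertion failed) total >= 0 && (depth == CV_32F || depth == CV_32S) in function 'convexHull'
```

```bash
python3 - <<'E'
from h import *
a=cv2.imread("pics/top0.png"); b=cv2.imread("pics/scene0.png")
T=imaging.camera_info("top");S=imaging.camera_info("scene")
hsv=cv2.cvtColor(a,cv2.COLOR_BGR2HSV)
m=cv2.inRange(hsv,(5,200,150),(18,255,255))
for ar,c,bb,l in blobs(m[205:260,160:235],(160,205)):
    if ar>40:
        pts=(np.argwhere(l)[:,::-1]+(160,205)).astype(np.float32)
        print("orange",ar,c,cv2.minAreaRect(pts), onz(T,*c,148))
hs=cv2.cvtColor(b,cv2.COLOR_BGR2HSV)
m=cv2.inRange(hs,(5,200,150),(18,255,255))
for ar,c,bb,l in blobs(m[130:180,290:325],(290,130)):
    if ar>10: print("scene orange",ar,c,bb)
for im,n,C in((hsv,"top",T),(hs,"scene",S)):
    m=cv2.inRange(im,(20,150,120),(32,255,255))
    for ar,c,bb,l in blobs(m,(0,0),30): print(n,"yellow",ar,c,bb)
    m=cv2.inRange(im,(0,180,80),(4,255,255))|cv2.inRange(im,(175,180,80),(180,255,255))
    for ar,c,bb,l in blobs(m,(0,0),20): print(n,"red",ar,c,bb,onz(C,*c,145))
for v in range(150,174): print(v,[tuple(int(q) for q in a[v,u]) for u in (270,298,325)])
E
```

```text
orange 153 [185.41830065 233.92810458] ((185.38238525390625, 233.97061157226562), (16.73495864868164, 9.45888900756836), 14.03624439239502) [397.87140794 294.34785055 148.        ]
scene orange 87 [302.14942529 148.36781609] [295 144  15  10]
scene orange 39 [320.94871795 157.30769231] [318 155   7   6]
top yellow 67 [298.32835821 155.        ] [287 154  23   3]
top yellow 260 [298.23076923 164.66923077] [287 159  23  12]
top red 95 [240.54736842 152.52631579] [236 144   9  17] [604.9272013  157.67394152 145.        ]
scene yellow 79 [300.30379747 246.12658228] [293 237  16  19]
scene yellow 225 [307.75555556 252.07111111] [295 241  28  22]
scene yellow 86 [224.63953488 275.41860465] [215 271  20   9]
scene red 224 [350.53125    211.66964286] [341 201  19  22] [618.2685189 139.8284933 145.       ]
150 [(74, 76, 72), (77, 76, 73), (78, 76, 75)]
151 [(75, 74, 74), (80, 79, 76), (80, 77, 77)]
152 [(75, 73, 71), (78, 76, 73), (80, 78, 78)]
153 [(75, 73, 70), (83, 70, 66), (68, 69, 64)]
154 [(134, 138, 140), (37, 147, 200), (175, 181, 186)]
155 [(212, 218, 227), (7, 182, 242), (216, 223, 
[... 235 characters left out ...]
6, 237), (214, 228, 223)]
161 [(217, 229, 227), (1, 178, 237), (216, 229, 226)]
162 [(214, 226, 223), (12, 181, 236), (218, 228, 227)]
163 [(216, 225, 224), (5, 180, 236), (223, 232, 229)]
164 [(220, 228, 227), (3, 179, 234), (224, 232, 230)]
165 [(218, 227, 226), (0, 179, 234), (216, 227, 226)]
166 [(216, 227, 227), (0, 180, 236), (219, 229, 228)]
167 [(212, 224, 222), (0, 180, 236), (222, 231, 231)]
168 [(226, 235, 236), (6, 182, 238), (198, 213, 202)]
169 [(113, 141, 102), (1, 185, 242), (103, 134, 84)]
170 [(55, 78, 36), (8, 133, 191), (41, 58, 24)]
171 [(27, 39, 19), (17, 59, 74), (24, 34, 16)]
172 [(26, 31, 17), (31, 35, 27), (21, 27, 18)]
173 [(31, 30, 28), (29, 28, 26), (31, 30, 28)]
```

```bash
python3 - <<'E'
from h import *
for n in ("top","scene","wrist"):
    C=imaging.camera_info(n); print(n,ray(C,0,0)[0])
W=C;T=imaging.camera_info("top")
s=bot.get_state();p=s["tool_pos"]
for dz in (0,20,-50,-80,-130): print(dz,proj(W,p+[0,0,dz]))
print("lip",onz(T,298.3,155.1,130),onz(T,226,155.3,130),onz(T,371,155.0,130))
for q in ([400,300,148],[400,300,149],[401,300,148],[580,10,130]): print(proj(T,q))
E
```

```text
top [ 325.98674474   50.83155729 1147.96267475]
scene [ 893.19133112 -562.02545301  842.10438499]
wrist [ 52.36885062 527.78855068 374.39406907]
0 [280.94625055 272.02765834]
20 [280.92428888 293.3856856 ]
-50 [280.98351378 235.78864271]
-80 [280.99865547 221.06313677]
-130 [281.01711369 203.11226895]
lip [600.38930316   9.90273581 130.        ] [602.20950747 197.00065372 130.        ] [ 598.30513811 -176.93131421  130.        ]
[183.17572129 233.0948428 ]
[183.07663813 233.06603551]
[183.18352465 232.69421006]
[298.3728478  162.82566443]
```

Request:
move_arm(rows=[[3.9,-3.1,0,0],[3.9,-3.1,0,0],[3.9,-3.1,0,0],[3.9,-3.1,0,0],[3.9,-3.1,0,0],[3.9,-3.1,0,0],[3.7,-2.9,0,0],[0,0,0,0]], claw=-1)

```text
clock: 1.15
tool_pos: [404.1, 286.0, 229.2]
orientation: [-0.379, -3.117, 0.004]
contact_force: [-0.7, 0.1, -0.1]
opening: 0.997
```

```bash
python3 - <<'E'
from h import *
s=bot.get_state();print(s["tool_pos"],s["orientation"],s["clock"],s["contact_force"])
C=imaging.camera_info("wrist")
im=imaging.get_image("wrist");cv2.imwrite("pics/w1.png",im);np.save("w1.npy",C["view"])
hs=cv2.cvtColor(im,cv2.COLOR_BGR2HSV)
m=cv2.inRange(hs,(5,200,120),(18,255,255))
for ar,c,bb,l in blobs(m,(0,0),200): print(ar,c,bb)
E
```

```text
[404.1394166  285.96519974 229.19718506] [-0.37854175 -3.11651287  0.00411314] 1.15 [-0.67926273  0.13228755 -0.09154618]
1670 [290.68203593 207.67724551] [261 190  57  35]
```

View pics/w1.png

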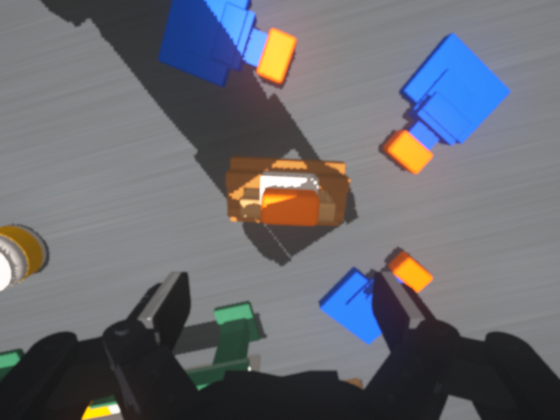

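```bash
python3 - <<'E'
from h import *
im=cv2.imread("pics/w1.png")
cv2.imwrite("pics/w1c.png",cv2.resize(im[150:235,220:360],None,fx=5.7,fy=5.7,interpolation=cv2.INTER_CUBIC))
C=imaging.camera_info("wrist")
for z in (148,120):print(z,onz(C,290.7,207.7,z)); 
print(ray(C,0,0)[0])
E
```

```text
148 [394.7261753  296.19237031 148.        ]
120 [402.90546193 295.06043237 120.        ]
[329.02713966 305.28451179 372.90628862]
```

View pics/w1c.png

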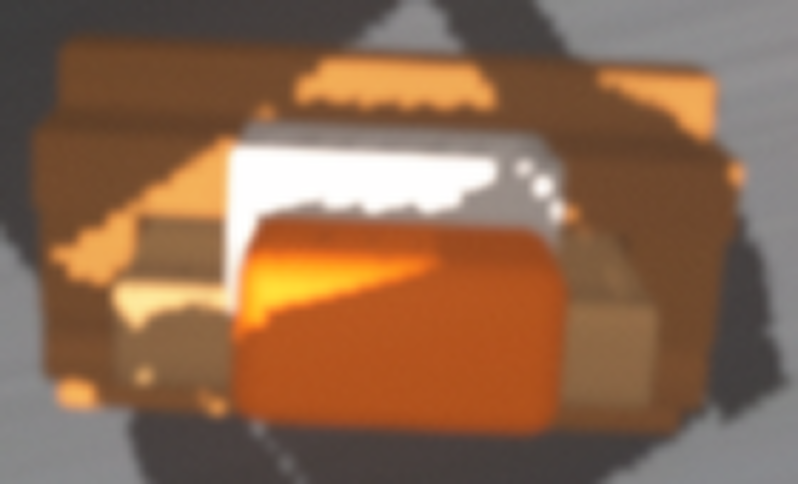

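```bash
python3 - <<'E'
from h import *
C=imaging.camera_info("wrist")
f=lambda x,y:(219.5+ (x+.5)/5.7,149.5+(y+.5)/5.7)
P=[onz(C,*f(x,y),148)[:2] for x,y in ((248,258),(556,264),(562,432),(236,422))]
print(np.round(P,1)); print(np.mean(P,0))
for i,j in((0,1),(3,2)):
    d=P[i]-P[j]; print(np.linalg.norm(d),"yaw",np.arctan2(d[1],d[0])-np.pi/2,np.arctan2(-d[1],-d[0])-np.pi/2)
print(np.linalg.norm(P[0]-P[3]),np.linalg.norm(P[1]-P[2]))
# stand edge z=48
for z,(a,b) in ((48,((65,42),(715,72))),):
    d=onz(C,*f(*a),z)-onz(C,*f(*b),z);print(np.linalg.norm(d),np.arctan2(d[1],d[0])-np.pi/2,np.arctan2(-d[1],-d[0])-np.pi/2)
from scipy.spatial.transform import Rotation as R
y=R.from_rotvec(bot.get_state()["orientation"]).as_matrix();print(y)
E
```

```text
[[380.3 278.7]
 [390.5 317.2]
 [413.3 313.3]
 [401.6 271.5]]
[396.43515509 295.14697331]
39.79054874722764 yaw -3.4006793131070845 -0.25908665951729115
43.378584098328055 yaw -3.4128336064836855 -0.2712409528938924
22.508401325318303 23.07359421105132
117.29773556323767 -3.4268084594318666 -0.2852158058420735
[[-0.97125338  0.23803038 -0.00289858]
 [ 0.23803671  0.97125394 -0.00207529]
 [ 0.00232128 -0.0027056  -0.99999365]]
```

```bash
python3 - <<'E'
from h import *
print(bot.get_state()["joint_positions"])
E
```

```text
[ 3.81783141e-01  2.49764617e-01  1.58688623e+00 -8.75905967e-04
  1.30840501e+00 -9.48443039e-01]
```

Request:
move_arm(rows=[[-0.1,0.1,0,-0.18],[-0.1,0.1,0,-0.18],[-0.1,0.1,0,-0.18],[-0.1,0.1,0,-0.18],[-0.1,0.1,0,-0.18],[-0.1,0.1,0,-0.18],[-0.1,0.1,0,-0.18],[0,0.1,0,-0.18],[0,0.1,0,-0.165],[0,0,0,0]])

```text
clock: 2.45
tool_pos: [385.3, 304.2, 228.7]
orientation: [-2.533, -1.846, 0.0]
contact_force: [0.2, 0.2, 0.4]
opening: 1.0
```

```bash
cat > snap.py <<'E'
import sys
from h import *
from scipy.spatial.transform import Rotation as R
s=bot.get_state();M=R.from_rotvec(s["orientation"]).as_matrix()
print(s["tool_pos"].round(1),"ydir",np.arctan2(M[1,1],M[0,1]).round(4),"zax",M[:,2].round(3),s["clock"],s["contact_force"].round(2),s["opening"])
n,f=sys.argv[1:3]
C=imaging.camera_info(n);np.save(f+".npy",C["view"])
im=imaging.get_image(n);cv2.imwrite("pics/"+f+".png",im)
if len(sys.argv)>3:
    x0,y0,x1,y1=map(int,sys.argv[3:7]);k=min(800/(x1-x0),600/(y1-y0));print("scale",k)
    cv2.imwrite("pics/"+f+"c.png",cv2.resize(im[y0:y1,x0:x1],(int((x1-x0)*k),int((y1-y0)*k)),interpolation=cv2.INTER_CUBIC))
E
python3 snap.py wrist w2 200 160 360 280
```

```text
[385.3 304.2 228.7] ydir -0.3111 zax [-0.005  0.006 -1.   ] 2.45 [0.21 0.24 0.35] 1.000186233872751
scale 5.0
```

View pics/w2.png

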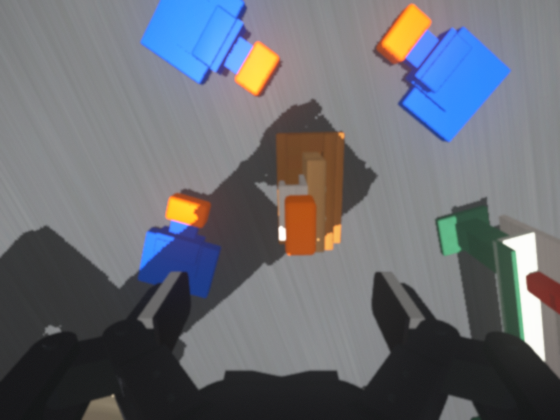

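View pics/w2c.png

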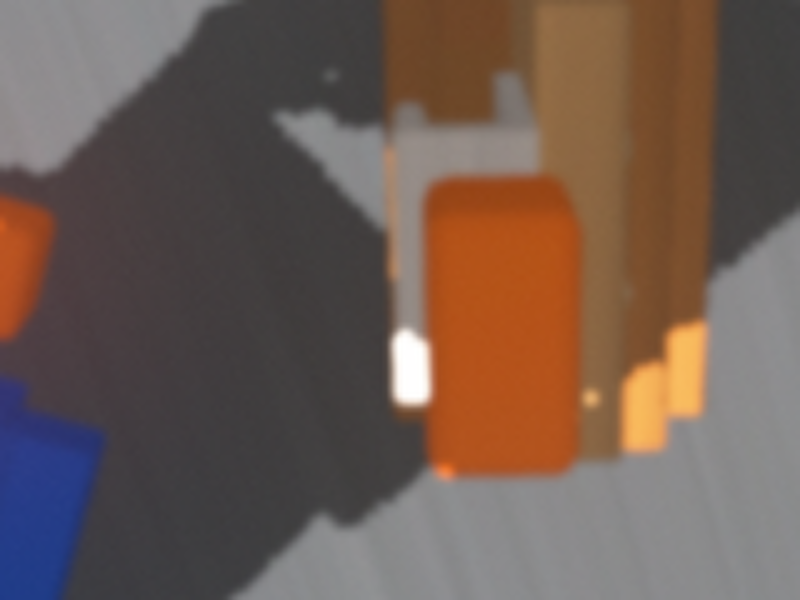

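```bash
python3 - <<'E'
from h import *
C=imaging.camera_info("wrist")
f=lambda x,y:(199.5+ (x+.5)/5,159.5+(y+.5)/5)
P=[onz(C,*f(x,y),148)[:2] for x,y in ((428,208),(580,208),(578,474),(430,474))]
print(np.round(P,1)); print(np.mean(P,0))
for i,j in((0,3),(1,2)):
    d=P[j]-P[i]; print(np.linalg.norm(d),"yaw",np.arctan2(d[1],d[0])-np.pi/2,np.arctan2(-d[1],-d[0])-np.pi/2)
print(np.linalg.norm(P[0]-P[1]),np.linalg.norm(P[3]-P[2]))
for (a,b) in (((0,0),(0,100)),((100,0),(100,100))):pass
# stand edges at z=48 and pixel full coords
for a,b in (((277,135),(283,224)),((344,135),(341,225))):
    d=onz(C,*b,40)-onz(C,*a,40);print(np.linalg.norm(d),np.arctan2(-d[1],-d[0])-np.pi/2)
E
```

```text
[[394.1 318.8]
 [415.5 312. ]
 [403.5 270.8]
 [381.5 277.7]]
[398.68176966 294.80136434]
42.92610735446891 yaw -3.4389513574561845 -0.2973587038663912
42.90965435536999 yaw -3.424592549816717 -0.2829998962269238
22.45151174488173 23.06740221011664
96.99073145076275 -0.24310608093014308
97.88429449405332 -0.28305101643081754
```

Request:
move_arm(rows=[[0.6,-0.45,-1.0,0.03],[0.6,-0.45,-1.0,0],[0,0,0,0]])

```text
clock: 2.88
tool_pos: [396.8, 295.7, 208.1]
orientation: [-2.494, -1.898, 0.0]
contact_force: [0.9, -0.0, 0.3]
opening: 0.997
```

Request:
move_arm(rows=[[0.1,-0.1,-2.0,-0.01],[0,0,-2.5,0],[0,0,-2.5,0],[0,0,-1.5,0],[0,0,-0.5,0],[0,0,0,0]])

```text
clock: 3.62
tool_pos: [398.0, 295.7, 117.7]
orientation: [-2.501, -1.889, -0.005]
contact_force: [-0.5, -1.7, -0.3]
opening: 0.998
```

```bash
python3 snap.py wrist w3; python3 snap.py scene s3 260 100 400 210
```

```text
[398.  295.7 117.7] ydir -0.2767 zax [-0.002  0.008 -1.   ] 3.625 [-0.55 -1.66 -0.28] 0.9981655862435628
[398.2 295.8 117.9] ydir -0.2768 zax [-0.001  0.008 -1.   ] 3.675 [-0.67 -0.18  0.28] 0.9991911663165693
scale 5.454545454545454
```

View pics/w3.png

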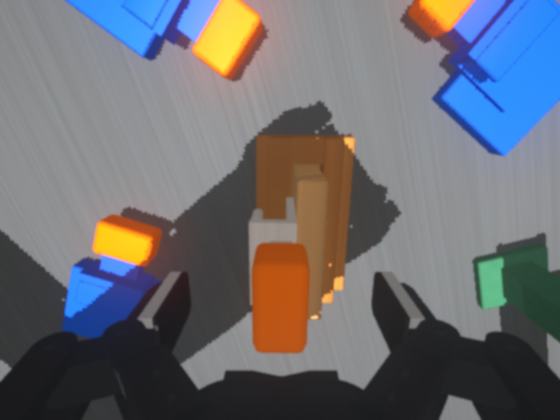

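View pics/s3c.png

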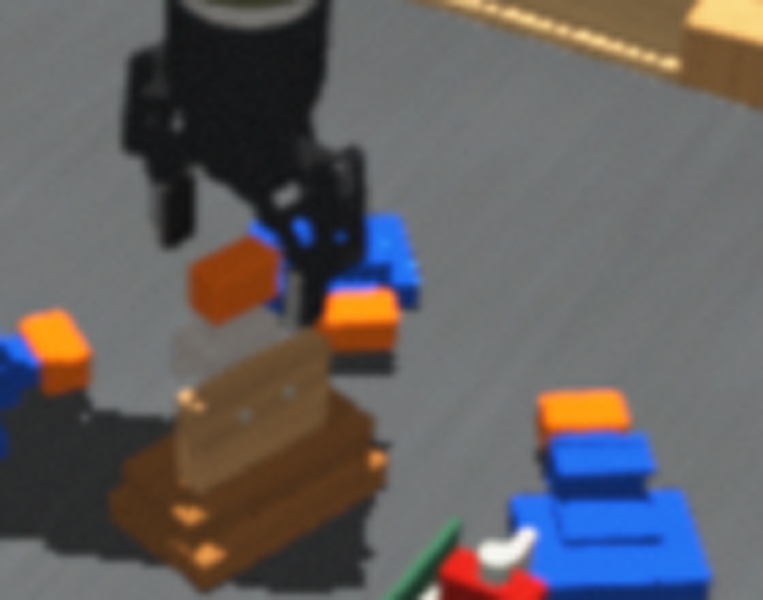

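The wrist view has the handle centred between the fingers at about (281,297), and the scene view shows the fingers straddling it. I'll close the gripper.

Request:
move_arm(rows=[[0,0,0,0],[0,0,0,0],[0,0,0,0],[0,0,0,0],[0,0,0,0],[0,0,0,0]], claw=1, force=50)

```text
clock: 4.47
tool_pos: [398.8, 296.1, 119.4]
orientation: [-2.501, -1.89, -0.011]
contact_force: [0.6, 1.2, 0.7]
opening: 0.271
```

The opening is 0.271, about 23 mm, so the fingers hold the 24 mm handle. I'll lift straight up.

Request:
move_arm(rows=[[0,0,0.5,0],[0,0,1.0,0],[0,0,1.5,0],[0,0,2,0],[0,0,2,0],[0,0,2,0],[0,0,2.0,0],[0,0,2.0,0],[0,0,1.0,0],[0,0,0,0]])

```text
clock: 5.72
tool_pos: [397.7, 295.6, 267.9]
orientation: [-2.501, -1.89, -0.012]
contact_force: [0.6, 0.6, -2.2]
opening: 0.272
```

```bash
python3 snap.py wrist w4; python3 snap.py scene s4 240 60 400 180
```

```text
[397.7 295.6 267.9] ydir -0.2767 zax [ 0.002  0.01  -1.   ] 5.725 [ 0.63  0.64 -2.17] 0.27187380663760186
[397.6 295.5 267.4] ydir -0.2768 zax [ 0.001  0.009 -1.   ] 5.775 [ 1.61 -0.34 -1.15] 0.27059173427929506
scale 5.0
```

View pics/w4.png

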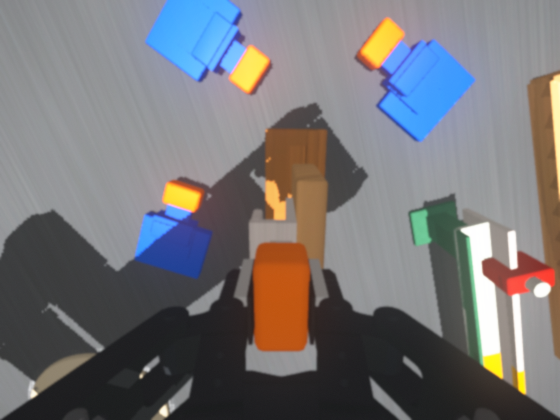

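View pics/s4c.png

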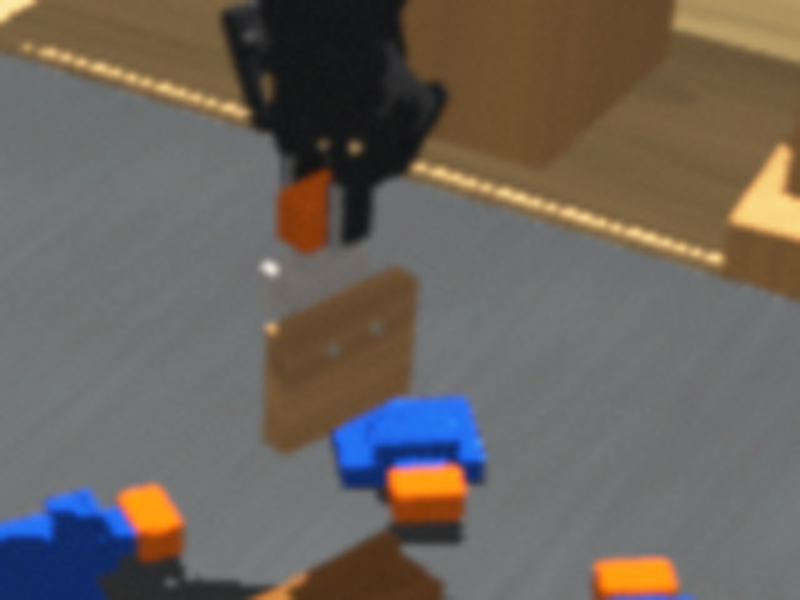

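The hanger has left the stand and is held upright. I'll carry it to the robot's side of the rail at the yellow mark and turn it square to the rail.

Request:
move_arm(rows=[[0.6,-2.0,0.5,0.03],[1.2,-4.0,0.5,0.04],[1.2,-4.5,0,0.04],[1.2,-4.5,0,0.04],[1.2,-4.5,0,0.04],[1.2,-4.5,0,0.04],[1.0,-3.0,0,0.03],[0.5,-1.5,0,0],[0,0,0,0]])

```text
clock: 6.95
tool_pos: [477.1, 1.9, 270.0]
orientation: [-2.219, -2.202, 0.007]
contact_force: [-0.6, 0.8, -1.9]
opening: 0.275
```

```bash
python3 snap.py wrist w5; python3 snap.py scene s5 220 140 400 275; python3 snap.py top t5 200 110 400 220
```

```text
[477.1   1.9 270. ] ydir -0.0075 zax [-0.014  0.008 -1.   ] 6.95 [-0.55  0.8  -1.88] 0.2745787254728213
[477.    2.5 270.1] ydir -0.0066 zax [-0.014  0.008 -1.   ] 7.0 [ 0.04  0.17 -1.4 ] 0.2733834515636634
scale 4.444444444444445
[476.9   2.9 270.3] ydir -0.0057 zax [-0.014  0.008 -1.   ] 7.05 [ 0.65  0.23 -1.7 ] 0.27209374211434784
scale 4.0
```

View pics/w5.png

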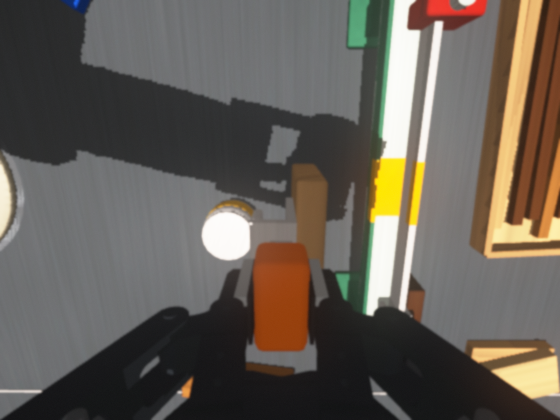

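View pics/s5c.png

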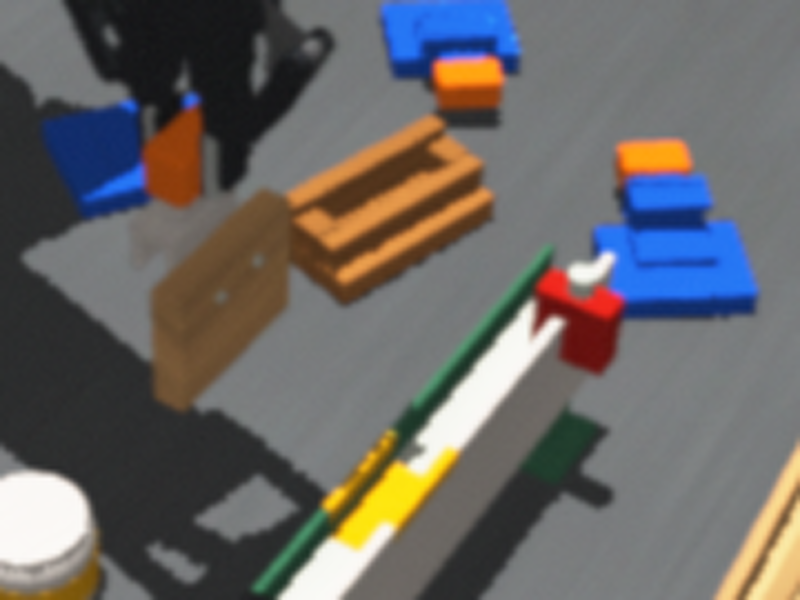

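View pics/t5c.png

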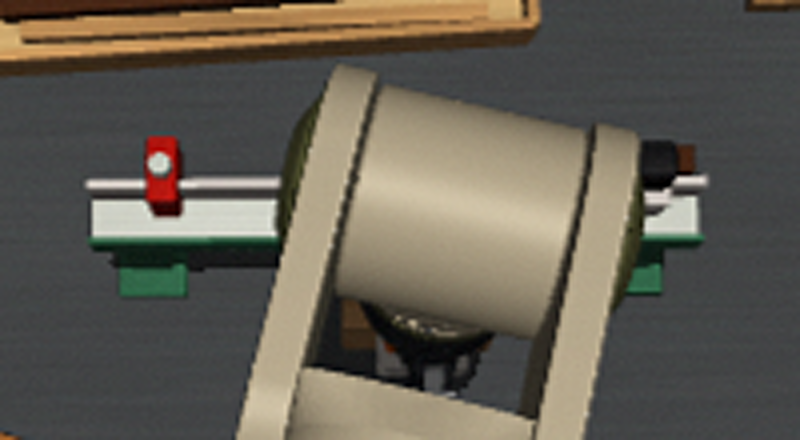

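```bash
python3 - <<'E'
from h import *
im=cv2.imread("pics/w5.png");C=imaging.camera_info("wrist");C=dict(C);C["view"]=np.load("w5.npy")
cv2.imwrite("pics/w5c.png",cv2.resize(im[130:260,360:440],None,fx=4.6,fy=4.6,interpolation=cv2.INTER_CUBIC))
for r in (40,80,120,150,190,210,240,270):
    print(r,[int(x) for x in im[r,395:445].max(1)])
E
```

```text
40 [251, 251, 251, 251, 251, 251, 251, 250, 251, 251, 250, 250, 250, 250, 250, 250, 250, 250, 249, 249, 249, 249, 245, 229, 182, 139, 124, 121, 122, 122, 121, 119, 113, 109, 108, 111, 130, 186, 235, 247, 249, 249, 249, 248, 242, 215, 161, 132, 125, 125]
80 [252, 252, 252, 252, 252, 252, 251, 251, 251, 251, 251, 251, 250, 250, 250, 250, 250, 250, 243, 210, 155, 128, 125, 125, 125, 124, 124, 118, 114, 111, 114, 137, 195, 238, 248, 250, 250, 250, 249, 241, 207, 155, 131, 127, 127, 126, 125, 126, 125, 125]
120 [251, 251, 251, 250, 250, 250, 250, 250, 250, 250, 250, 250, 249, 245, 227, 175, 137, 126, 126, 127, 127, 126, 122, 117, 113, 116, 141, 198, 239, 249, 250, 250, 250, 248, 235, 193, 147, 131, 128, 128, 128, 128, 127, 127, 126, 127, 128, 129, 128, 127]
150 [250, 250, 250, 250, 249, 249, 249, 249, 249, 249, 242, 211, 157, 133, 130, 130, 130, 129, 128, 125, 121, 118, 134, 189, 237, 249, 251, 251, 250, 248, 237, 199, 152, 135, 131, 131, 131, 131, 131, 131, 129, 129, 131, 133, 132, 131, 132, 130, 129, 128]
190 [254, 254, 254, 254, 254, 253, 244, 204, 154, 135, 133, 133, 133, 135, 137, 14
[... 237 characters left out ...]
 138, 140, 148, 196, 243, 252, 253, 254, 253, 253, 251, 232, 176, 142, 135, 134, 136, 136, 135, 135, 133, 130, 131, 130, 129, 130, 130, 129, 129, 130, 130, 130, 130, 129, 129, 129, 127, 129]
240 [235, 194, 148, 131, 128, 128, 128, 128, 128, 127, 128, 155, 212, 243, 249, 251, 250, 249, 239, 201, 152, 134, 133, 134, 134, 134, 134, 132, 129, 128, 125, 126, 127, 127, 126, 126, 126, 126, 128, 128, 127, 126, 125, 124, 124, 124, 124, 124, 124, 123]
270 [122, 122, 123, 123, 123, 122, 123, 139, 191, 237, 248, 250, 250, 248, 238, 199, 148, 130, 127, 129, 129, 130, 130, 130, 128, 126, 123, 122, 122, 123, 123, 124, 124, 125, 125, 125, 124, 122, 121, 120, 121, 122, 123, 124, 122, 122, 121, 120, 119, 119]
```

View pics/w5c.png

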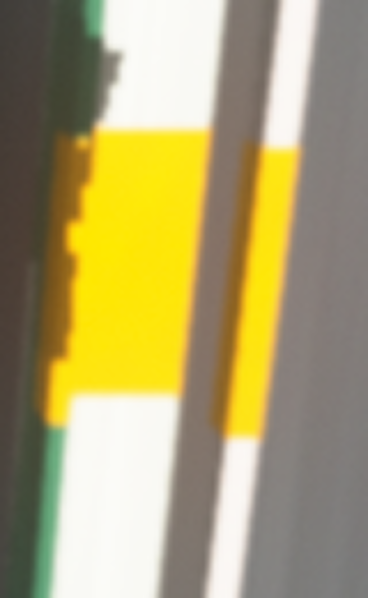

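```bash
python3 - <<'E'
from h import *
C=dict(imaging.camera_info("wrist"));C["view"]=np.load("w5.npy")
print(ray(C,0,0)[0])
for r,a,b in ((40,432,440.5),(80,426.9,435.3),(120,421.8,430.1),(150,418,426.3),(190,412.5,421.6),(210,409.8,418.9),(240,406.5,414.4),(270,402.9,410.3)):
    p=onz(C,a,r,130);q=onz(C,b,r,130);print(r,p[:2].round(1),q[:2].round(1),((p+q)/2)[:2].round(1))
f=lambda x,y:(359.5+(x+.5)/4.6,129.5+(y+.5)/4.6)
for x,y in ((282,148),(245,436)): print("yellow end",onz(C,*f(x,y),130))
# channel edges at z=100 (yellow floor/lip base edge), back wall top z=120
for r,u in((40,418.9),(80,415.2),(120,409.8),(190,402.2)): print("floor/lip",onz(C,u,r,100)[:2].round(1))
# own tool check: handle centre predicted
s=bot.get_state();print(s["tool_pos"],proj(C,s["tool_pos"]+[0,0,14.6+14]))
# scene: lip far edge, s0
S=imaging.camera_info("scene")
for x in (595,600,605): print(x,proj(S,[x,10,130]),proj(S,[x,-20,130]),proj(S,[x,40,130]))
E
```

```text
[480.7797155   78.00736462 414.12526263]
40 [598.5 136. ] [605.2 135.9] [601.8 136. ]
80 [598.2 106.3] [605.2 106.3] [601.7 106.3]
120 [598.   74.5] [605.1  74.5] [601.6  74.5]
150 [597.9  49.1] [605.1  49.1] [601.5  49.1]
190 [597.2  12.9] [605.5  12.9] [601.4  12.9]
210 [596.9  -6.2] [605.4  -6.3] [601.2  -6.2]
240 [597.2 -36.4] [604.8 -36.4] [601.  -36.4]
270 [597.2 -68.5] [604.5 -68.5] [600.9 -68.5]
yellow end [601.70533877  38.69990843 130.        ]
yellow end [601.46885092 -20.49062328 130.        ]
floor/lip [599.3 142.3]
floor/lip [600.  109.4]
floor/lip [599.   74.2]
floor/lip [599.1   6.1]
[476.93713517   3.09305578 270.48288527] [276.79885393 303.45474583]
595 [312.2231275  247.68786885] [304.93993981 256.63124775] [319.23499915 239.07765206]
600 [314.25252218 248.64734067] [306.99331365 257.62819042] [321.24075869 240.00172842]
605 [316.29033471 249.61079235] [309.0553703  258.62934871] [323.25468245 240.92956613]
```

Request:
move_arm(rows=[[1.5,0.1,0,0],[2.5,0.2,0,0],[2.5,0.2,0,0],[2.5,0.1,0,0],[2.0,0,0,0],[1.2,0,0,0],[0,0,0,0],[0,0,0,0]])

```text
clock: 8.1
tool_pos: [600.5, 19.1, 271.1]
orientation: [-2.205, -2.216, 0.005]
contact_force: [-0.0, 0.4, -1.5]
opening: 0.275
```

```bash
python3 snap.py wrist w6; python3 snap.py scene s6 240 150 400 270
```

```text
[600.5  19.1 271.1] ydir 0.0051 zax [-0.014  0.009 -1.   ] 8.1 [-0.04  0.36 -1.5 ] 0.27524318161466405
[600.5  19.  271.2] ydir 0.0051 zax [-0.013  0.009 -1.   ] 8.15 [ 0.52  0.81 -1.11] 0.27240398173036495
scale 5.0
```

View pics/w6.png

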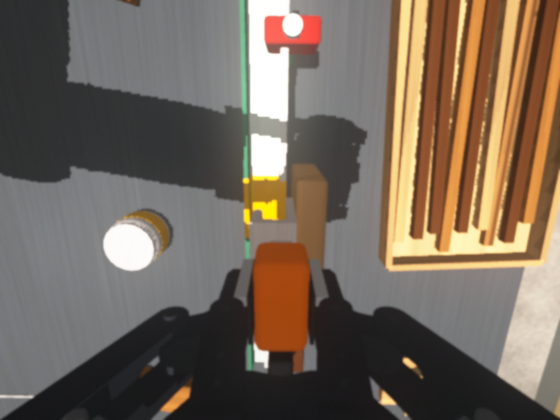

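View pics/s6c.png

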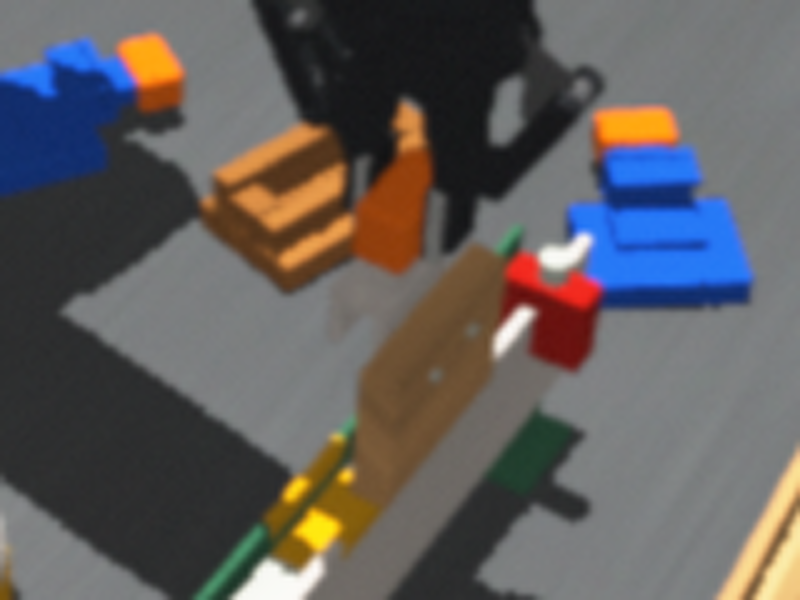

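```bash
python3 - <<'E'
from h import *
im=cv2.imread("pics/w6.png");C=dict(imaging.camera_info("wrist"));C["view"]=np.load("w6.npy")
cv2.imwrite("pics/w6c.png",cv2.resize(im[40:260,230:340],None,fx=2.7*2,fy=2.7,interpolation=cv2.INTER_CUBIC))
print(ray(C,0,0)[0])
for x in (598.3,601.3,604.3): print(x,proj(C,[x,100,130]),proj(C,[x,60,130]))
for r in (70,90,110,150):
    print(r,[int(x) for x in im[r,270:300].max(1)])
print(proj(C,bot.get_state()["tool_pos"]+[0.4,0,28.6]))
E
```

```text
[603.00615734  95.08479728 415.2469736 ]
598.3 [279.75879766 111.05953213] [279.5436305  157.83257555]
601.3 [283.23782231 111.07982757] [282.87745786 157.85752368]
604.3 [286.71770081 111.10012798] [286.2120693  157.88247769]
70 [255, 255, 255, 255, 255, 255, 255, 255, 255, 255, 255, 255, 255, 255, 255, 255, 254, 246, 193, 132, 113, 110, 109, 109, 109, 109, 118, 136, 147, 149]
90 [255, 255, 255, 255, 255, 255, 255, 255, 255, 255, 255, 255, 255, 255, 255, 255, 254, 241, 175, 122, 109, 109, 108, 109, 117, 135, 147, 150, 149, 148]
110 [255, 255, 255, 255, 255, 255, 255, 255, 255, 255, 255, 255, 255, 255, 255, 255, 254, 238, 162, 111, 104, 104, 102, 104, 115, 132, 144, 146, 146, 146]
150 [255, 255, 255, 255, 255, 255, 255, 255, 255, 255, 255, 255, 255, 255, 255, 254, 238, 165, 110, 96, 95, 94, 94, 93, 93, 92, 91, 89, 89, 89]
[278.4350136 306.0634564]
```

View pics/w6c.png

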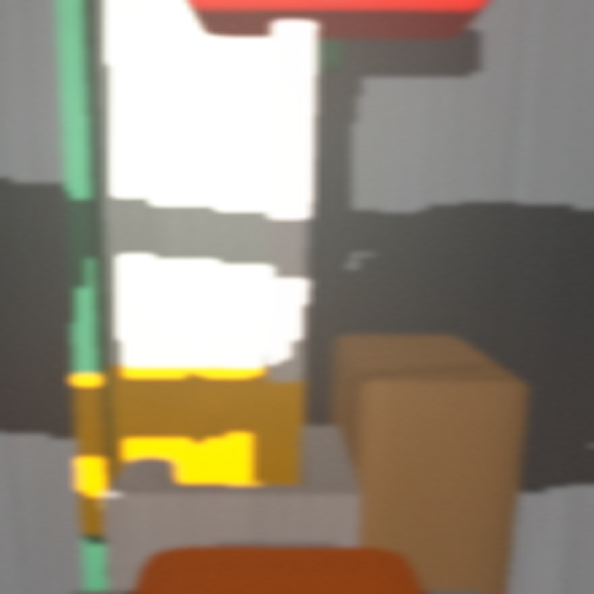

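Request:
move_arm(rows=[[0.25,-0.5,-0.5,-0.012],[0.2,-0.4,-1.0,0],[0,0,-1.5,0],[0,0,-1.5,0],[0,0,-1.0,0],[0,0,0,0],[0,0,0,0]])

```text
clock: 9.07
tool_pos: [604.3, 9.1, 211.6]
orientation: [-2.219, -2.2, 0.006]
contact_force: [-0.1, 0.5, -1.7]
opening: 0.271
```

```bash
python3 snap.py wrist w7 ; python3 snap.py scene s7 240 170 400 290
```

```text
[604.3   9.1 211.6] ydir -0.0086 zax [-0.015  0.009 -1.   ] 9.075 [-0.14  0.49 -1.66] 0.270637594243417
[604.3   9.1 211.6] ydir -0.0086 zax [-0.015  0.009 -1.   ] 9.125 [-0.4  -0.56 -2.16] 0.27716095670229673
scale 5.0
```

View pics/w7.png

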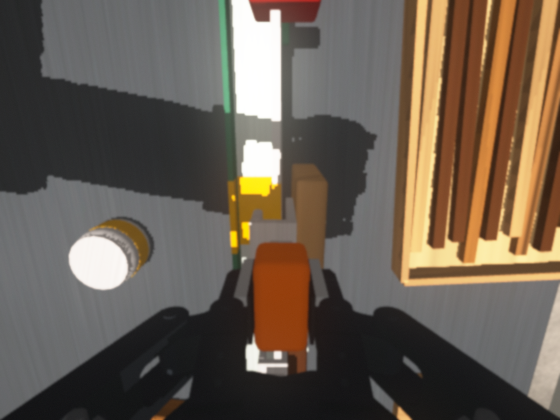

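View pics/s7c.png

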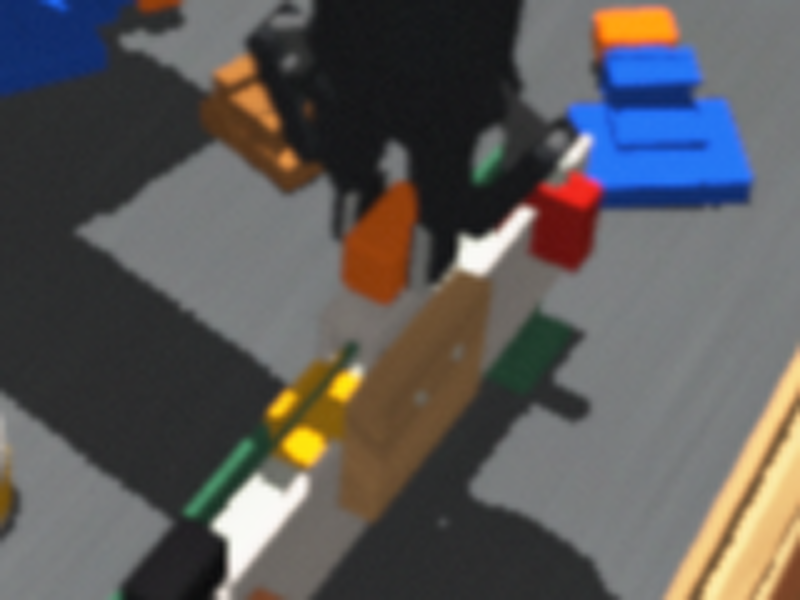

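```bash
python3 - <<'E'
from h import *
im=cv2.imread("pics/w7.png");C=dict(imaging.camera_info("wrist"));C["view"]=np.load("w7.npy")
cv2.imwrite("pics/w7c.png",cv2.resize(im[0:380,220:340],None,fx=6,fy=1.57,interpolation=cv2.INTER_CUBIC))
print(ray(C,0,0)[0])
for r in (40,60,80,100,150,185,200):
    row=[int(x) for x in im[r,264:290].max(1)];print(r,row)
for u,r in ((281.5,60),(282,80),(282,100)): print(onz(C,u,r,130))
# bridge edges at handle z
h=bot.get_state()["tool_pos"][2]+14.6
hx=604.8
for dx,dz in ((-17,-30),(8,-30),(8,-44),(26,-44)): print(dx,dz,proj(C,[hx+dx,9+25,h+dz]),proj(C,[hx+dx,9+45,h+dz]))
E
```

```text
[608.07591623  85.02330952 355.74854017]
40 [254, 254, 254, 254, 254, 254, 254, 254, 254, 254, 254, 254, 254, 254, 253, 250, 226, 150, 111, 103, 103, 101, 101, 98, 95, 90]
60 [255, 255, 255, 255, 255, 255, 255, 254, 254, 254, 254, 254, 254, 254, 254, 251, 229, 157, 113, 100, 98, 98, 97, 95, 94, 94]
80 [255, 255, 255, 255, 255, 255, 255, 255, 254, 254, 254, 254, 254, 254, 254, 252, 230, 158, 112, 102, 100, 99, 97, 97, 96, 95]
100 [255, 255, 255, 255, 255, 255, 255, 254, 254, 254, 254, 254, 254, 254, 254, 252, 230, 160, 111, 97, 95, 93, 94, 93, 92, 92]
150 [254, 254, 254, 254, 254, 254, 254, 254, 253, 251, 251, 251, 251, 251, 246, 219, 156, 114, 94, 84, 82, 80, 81, 80, 80, 79]
185 [255, 255, 255, 255, 254, 247, 229, 236, 252, 254, 253, 250, 243, 216, 170, 149, 137, 115, 93, 82, 78, 77, 77, 77, 75, 75]
200 [145, 146, 145, 145, 146, 146, 146, 146, 144, 145, 144, 143, 144, 143, 143, 141, 132, 113, 88, 77, 78, 90, 104, 111, 113, 112]
[605.49552512 120.67990431 130.        ]
[605.73993445 108.6049926  130.        ]
[605.65509922  96.10735907 130.        ]
-17 -30 [247.95402262 217.53036362] [246.45053524 180.52936656]
8 -30 [294.83933247 217.3871337 ] [295.04369475 180.28621663]
8 -44 [294.15830798 209.96687731] [294.32407343 175.45445546]
26 -44 [325.54484366 209.85875649] [326.7708881  175.28385654]
```

View pics/w7c.png

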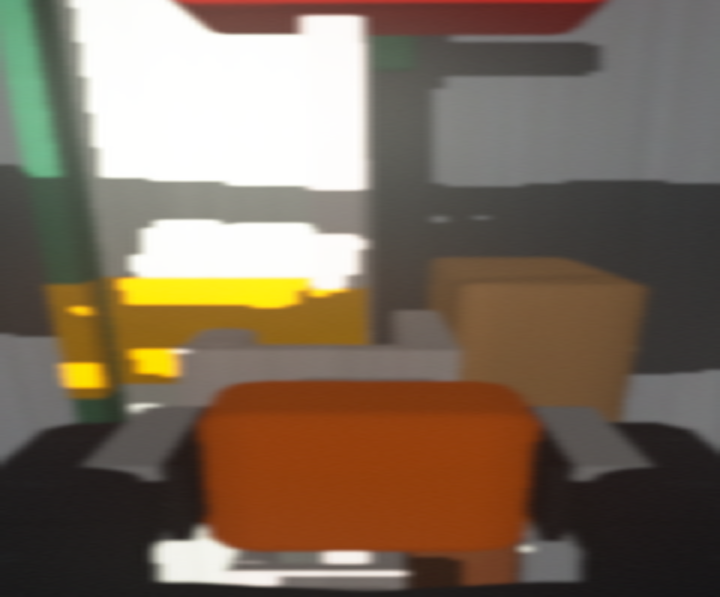

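Lip front edge sits at column 281.5 and the leg's inner face at 285.5, roughly a 3 mm gap, with the prong well behind the lip. I'll shift 1 mm outward and lower in stages.

Request:
move_arm(rows=[[0.1,0,-0.5,0],[0,0,-1.0,0],[0,0,-1.0,0],[0,0,-0.5,0],[0,0,0,0]])

```text
clock: 9.8
tool_pos: [605.3, 9.1, 179.5]
orientation: [-2.219, -2.2, 0.006]
contact_force: [-0.1, -0.0, -0.8]
opening: 0.271
```

```bash
python3 snap.py wrist w8 220 0 340 380; python3 snap.py scene s8 240 180 400 300
```

```text
[605.3   9.1 179.5] ydir -0.0086 zax [-0.015  0.009 -1.   ] 9.8 [-0.14 -0.04 -0.82] 0.27138652005546926
scale 1.5789473684210527
[605.4   9.1 179.8] ydir -0.0085 zax [-0.014  0.009 -1.   ] 9.85 [ 0.21  0.23 -1.88] 0.27484716855623315
scale 5.0
```

View pics/w8.png

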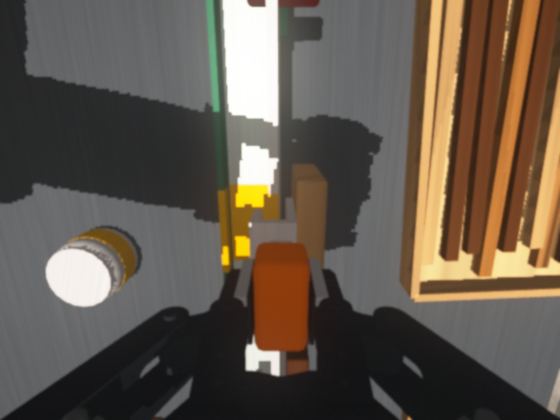

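View pics/s8c.png

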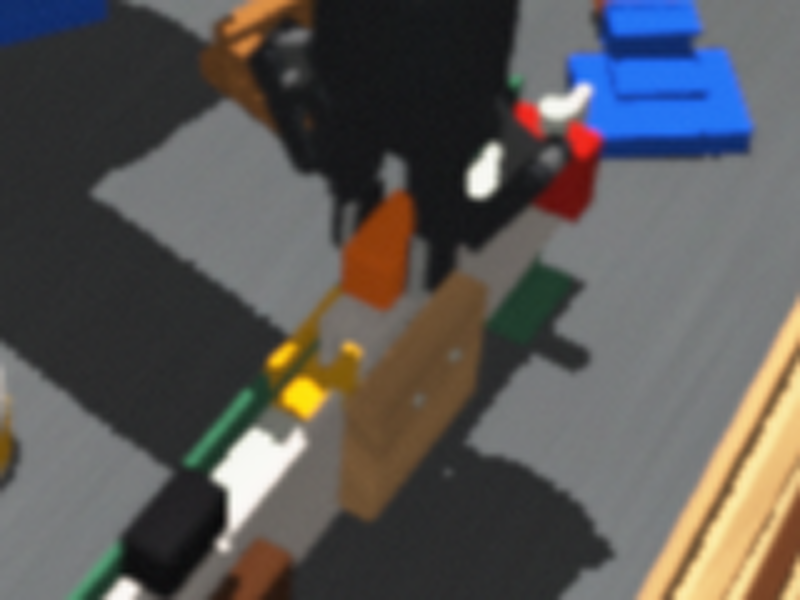

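The leg is now in front of the lip with no contact force. I'll keep lowering slowly.

Request:
move_arm(rows=[[0,0,-0.5,0],[0,0,-0.5,0],[0,0,-0.5,0],[0,0,-0.4,0],[0,0,0,0]])

```text
clock: 10.52
tool_pos: [605.6, 9.1, 160.0]
orientation: [-2.22, -2.201, 0.005]
contact_force: [0.2, -0.5, -1.0]
opening: 0.274
```

Request:
move_arm(rows=[[0,0,-0.3,0],[0,0,-0.2,0],[0,0,-0.15,0],[0,0,0,0]])

```text
clock: 11.02
tool_pos: [605.8, 9.0, 153.4]
orientation: [-2.22, -2.201, 0.004]
contact_force: [-0.8, -0.2, -1.6]
opening: 0.275
```

```bash
python3 snap.py wrist w9; python3 snap.py scene s9 240 180 400 300
```

```text
[605.8   9.  153.4] ydir -0.0086 zax [-0.013  0.009 -1.   ] 11.025 [-0.77 -0.2  -1.56] 0.2750214057622461
[605.8   9.1 153.4] ydir -0.0085 zax [-0.013  0.009 -1.   ] 11.075 [-0.2   0.69 -1.92] 0.27333541679988216
scale 5.0
```

View pics/s9c.png

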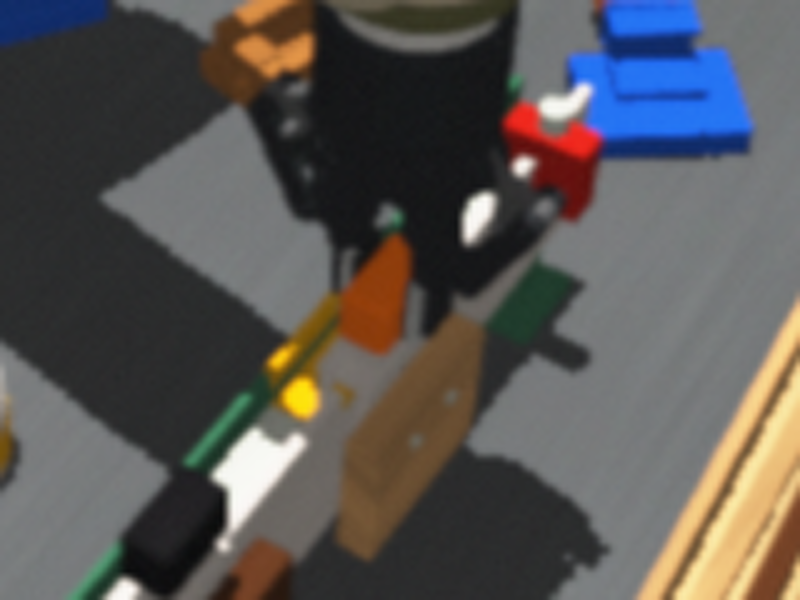

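View pics/w9.png

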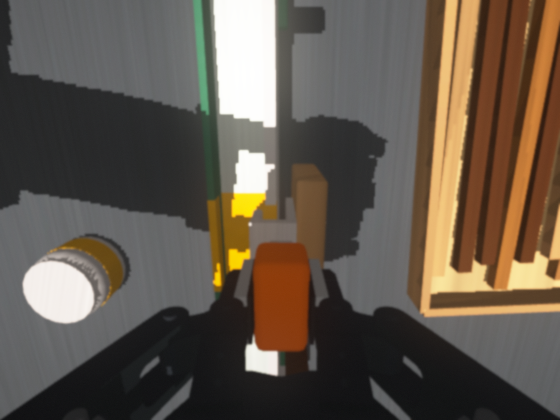

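Request:
move_arm(rows=[[0,0,-0.15,0],[0,0,-0.1,0],[0,0,0,0]])

```text
clock: 11.5
tool_pos: [605.9, 9.0, 151.2]
orientation: [-2.221, -2.202, 0.004]
contact_force: [-0.6, 0.5, -1.2]
opening: 0.268
```

Request:
move_arm(rows=[[0,0,-0.1,0],[0,0,-0.1,0],[0,0,0,0]])

```text
clock: 11.88
tool_pos: [606.0, 9.0, 151.3]
orientation: [-2.221, -2.203, 0.003]
contact_force: [0.8, 0.4, -1.8]
opening: 0.272
```

Request:
move_arm(rows=[[0,0,-0.2,0],[0,0,-0.2,0],[0,0,0,0]])

```text
clock: 12.25
tool_pos: [606.2, 9.0, 151.4]
orientation: [-2.223, -2.205, 0.001]
contact_force: [1.9, 0.6, -2.0]
opening: 0.27
```

```bash
python3 - <<'E'
from h import *
s=bot.get_state();print(s["tool_pos"],s["contact_force"],s["moment"],s["joint_torque"])
E
```

```text
[606.22775449   8.99926864 151.42340184] [ 1.85111188  0.61471777 -1.99166914] [-0.00063816  0.02680042 -0.02715142] [ 5.07107552e-02 -5.30737102e+01 -2.59299910e+01  8.08967685e-03
  1.23460265e-01  7.02108809e-04]
```

```bash
python3 - <<'E'
from h import *
s=bot.get_state();print(s["joint_positions"],s["joint_vel"])
E
python3 snap.py scene s10; python3 snap.py wrist w10
```

```text
[-0.18061226  0.56175849  1.33996825  0.00599022  1.24888356 -0.17450999] [ 0.00025422 -0.00518028 -0.00538731 -0.00168992  0.01260697  0.00018618]
[606.2   9.  151.4] ydir -0.008 zax [-0.008  0.007 -1.   ] 12.25 [ 1.85  0.61 -1.99] 0.2696744853837327
[606.3   9.  151.3] ydir -0.008 zax [-0.008  0.007 -1.   ] 12.3 [ 0.41 -0.38 -1.55] 0.2730713573239493
```

View pics/s10.png

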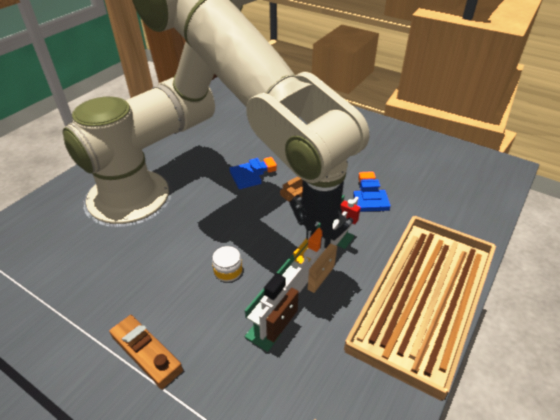

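View pics/w10.png

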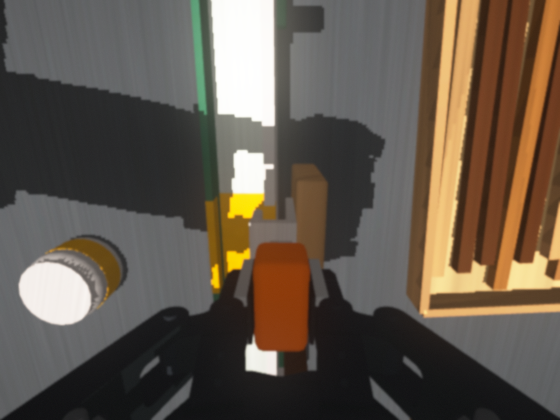

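```bash
python3 - <<'E'
from h import *
im=cv2.imread("pics/s10.png")
cv2.imwrite("pics/s10c.png",cv2.resize(im[215:335,240:350],None,fx=5,fy=5,interpolation=cv2.INTER_CUBIC))
S=imaging.camera_info("scene")
# project hanger features: board bottom corners and top corners for handle at (606,9,166)
for hz in (166,172):
  for dx,dy,dz in ((26,-45,-44),(26,45,-44),(26,-45,-114),(26,45,-114),(8,-45,-44),(12,-22,14),(12,-22,-14),(-17,-25,-30),(8,-25,-30)):
    print(hz,(dx,dy,dz),(proj(S,[606+dx,9+dy,hz+dz])-[240,215])*5)
E
```

```text
166 (26, -45, -44) [381.17629646 283.36490544]
166 (26, 45, -44) [485.29901398 147.42473491]
166 (26, -45, -114) [372.66604023 386.34727014]
166 (26, 45, -114) [472.31162675 251.35869126]
166 (8, -45, -44) [343.39602114 264.65527496]
166 (12, -22, 14) [387.3098989  138.83380565]
166 (12, -22, -14) [383.59214346 185.30504308]
166 (-17, -25, -30) [317.86219039 186.68567774]
166 (8, -25, -30) [369.52501899 211.57575639]
172 (26, -45, -44) [381.94763328 274.03098087]
172 (26, 45, -44) [486.47255127 138.03328672]
172 (26, -45, -114) [373.36198991 377.9256032 ]
172 (26, 45, -114) [473.3764405  242.83732321]
172 (8, -45, -44) [343.9914629  255.30914512]
172 (12, -22, 14) [388.12749862 128.61396422]
172 (12, -22, -14) [384.37554434 175.51268073]
172 (-17, -25, -30) [318.33645032 177.11637276]
172 (8, -25, -30) [370.23613287 202.01593   ]
```

View pics/s10c.png

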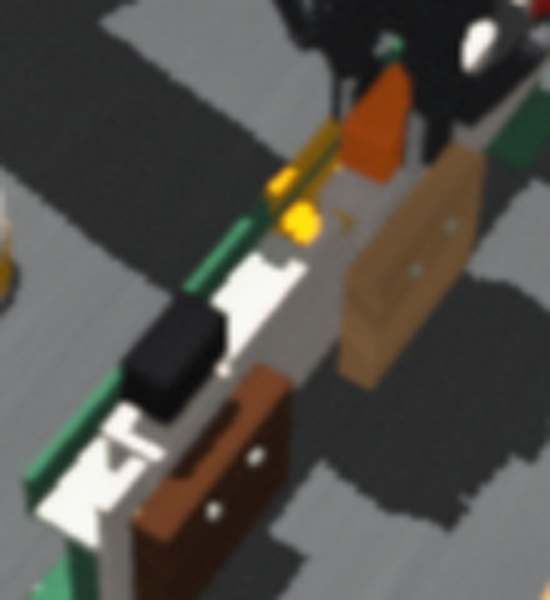

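The board's bottom corners at (372,387) and (474,250) in the crop match a handle height of 166 mm, and the tool no longer descends, so the hanger is seated. I'll open the gripper.

Request:
move_arm(rows=[[0,0,0,0],[0,0,0,0],[0,0,0,0],[0,0,0,0],[0,0,0,0],[0,0,0,0]], claw=-0.4, force=20)

```text
clock: 13.1
tool_pos: [606.4, 8.9, 150.4]
orientation: [-2.223, -2.204, 0.001]
contact_force: [0.9, 0.0, 0.7]
opening: 0.697
```

```bash
python3 snap.py wrist w11; python3 snap.py scene s11 240 215 350 335
```

```text
[606.4   8.9 150.4] ydir -0.0082 zax [-0.009  0.007 -1.   ] 13.1 [0.91 0.04 0.68] 0.6973493281624816
[606.4   8.9 150.4] ydir -0.0082 zax [-0.008  0.007 -1.   ] 13.15 [-0.12 -0.14  0.37] 0.7005813262616087
scale 5.0
```

View pics/w11.png

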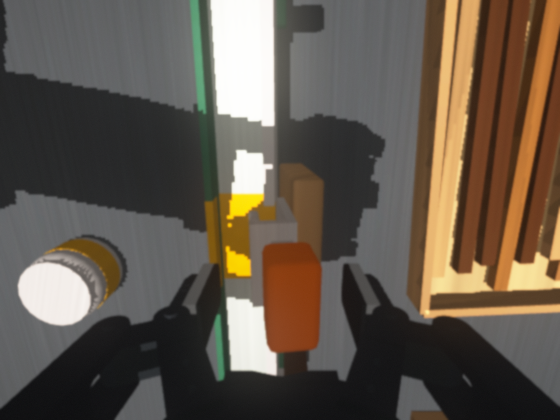

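View pics/s11c.png

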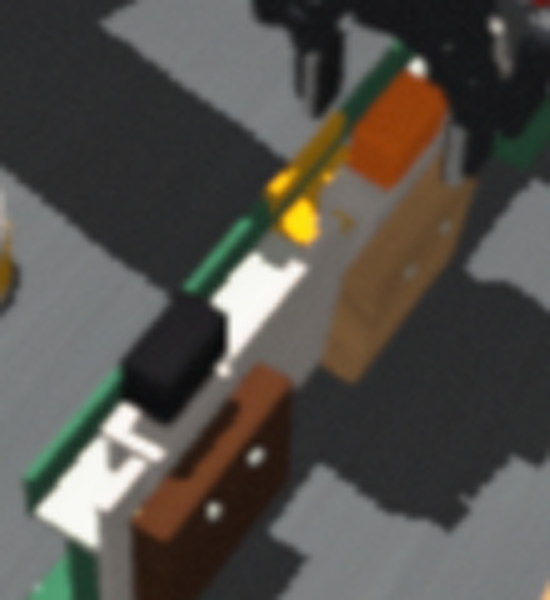

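After release the hanger leans back as described and stays hooked, with the handle near (292,297) in the wrist view and at the yellow mark. I'll hold still a moment, then re-grip lightly and slide.

Request:
move_arm(rows=[[0,0,0,0],[0,0,0,0],[0,0,0,0]])

```text
clock: 13.58
tool_pos: [606.4, 8.9, 150.4]
orientation: [-2.223, -2.204, 0.001]
contact_force: [0.1, 0.2, 0.1]
opening: 0.695
```

Request:
move_arm(rows=[[0,0,0,0],[0,0,0,0],[0,0,0,0],[0,0,0,0],[0,0,0,0]], claw=1, force=20)

```text
clock: 14.2
tool_pos: [606.4, 8.9, 150.6]
orientation: [-2.223, -2.205, 0.001]
contact_force: [-0.2, -0.5, 0.1]
opening: 0.277
```

Request:
move_arm(rows=[[0,0.5,0,0],[0,0.7,0,0],[0,0.7,0,0],[0,0.5,0,0],[0,0,0,0]])

```text
clock: 14.82
tool_pos: [606.5, 34.8, 150.6]
orientation: [-2.223, -2.205, 0.001]
contact_force: [-0.2, 0.1, -0.5]
opening: 0.273
```

Request:
move_arm(rows=[[0,0.6,0,0],[0,0.8,0,0],[0,0.8,0,0],[0,0.8,0,0],[0,0.8,0,0],[0,0.6,0,0],[0,0.4,0,0],[0,0,0,0]])

```text
clock: 15.82
tool_pos: [606.4, 86.4, 150.6]
orientation: [-2.222, -2.206, 0.001]
contact_force: [0.5, 1.1, 0.2]
opening: 0.28
```

```bash
python3 snap.py wrist w12; python3 snap.py scene s12 260 180 380 290
```

```text
[606.4  86.4 150.6] ydir -0.0075 zax [-0.008  0.007 -1.   ] 15.825 [0.52 1.1  0.24] 0.2802467778464289
[606.4  86.4 150.6] ydir -0.0076 zax [-0.008  0.007 -1.   ] 15.875 [-0.59  1.18  0.73] 0.2729472423017129
scale 5.454545454545454
```

View pics/w12.png

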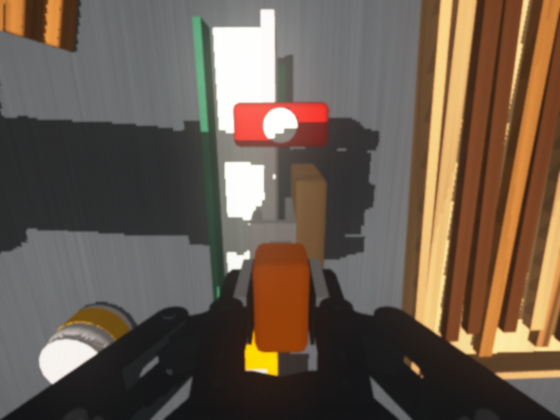

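View pics/s12c.png

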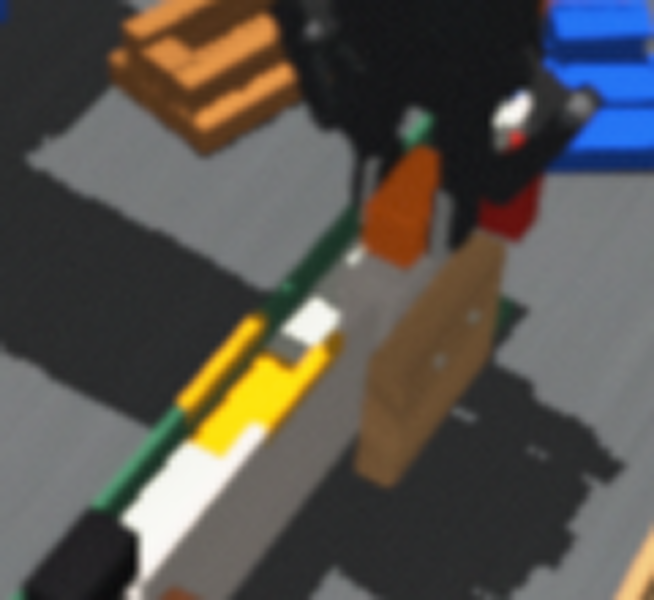

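Request:
move_arm(rows=[[0,0.4,0,0],[0,0.5,0,0],[0,0.3,0,0],[0,0,0,0]])

```text
clock: 16.42
tool_pos: [606.5, 98.5, 150.6]
orientation: [-2.223, -2.205, 0.001]
contact_force: [0.6, -0.3, 0.3]
opening: 0.274
```

Request:
move_arm(rows=[[0,0.15,0,0],[0,0.15,0,0],[0,0,0,0]])

```text
clock: 16.8
tool_pos: [606.5, 101.5, 150.6]
orientation: [-2.224, -2.205, 0.002]
contact_force: [0.1, -0.2, 0.6]
opening: 0.277
```

Request:
move_arm(rows=[[0,0.15,0,0],[0,0.1,0,0],[0,0,0,0]])

```text
clock: 17.18
tool_pos: [606.5, 104.1, 150.6]
orientation: [-2.224, -2.205, 0.002]
contact_force: [-0.4, -1.0, 0.6]
opening: 0.281
```

Request:
move_arm(rows=[[0,0.15,0,0],[0,0,0,0]])

```text
clock: 17.42
tool_pos: [606.5, 105.7, 150.6]
orientation: [-2.224, -2.205, 0.002]
contact_force: [0.6, -0.2, 0.3]
opening: 0.275
```

```bash
python3 snap.py wrist w13 200 60 360 180; python3 snap.py scene s13 280 170 390 270
```

```text
[606.5 105.7 150.6] ydir -0.0086 zax [-0.008  0.007 -1.   ] 17.425 [ 0.63 -0.24  0.33] 0.2752220555273874
scale 5.0
[606.5 105.7 150.6] ydir -0.0087 zax [-0.008  0.007 -1.   ] 17.475 [-0.14 -0.64 -0.03] 0.27769931347949833
scale 6.0
```

View pics/w13c.png

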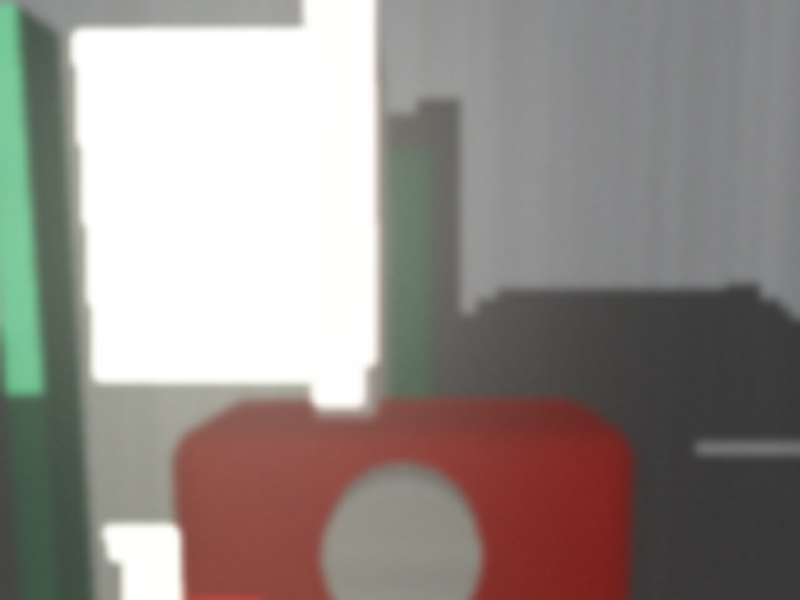

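View pics/s13c.png

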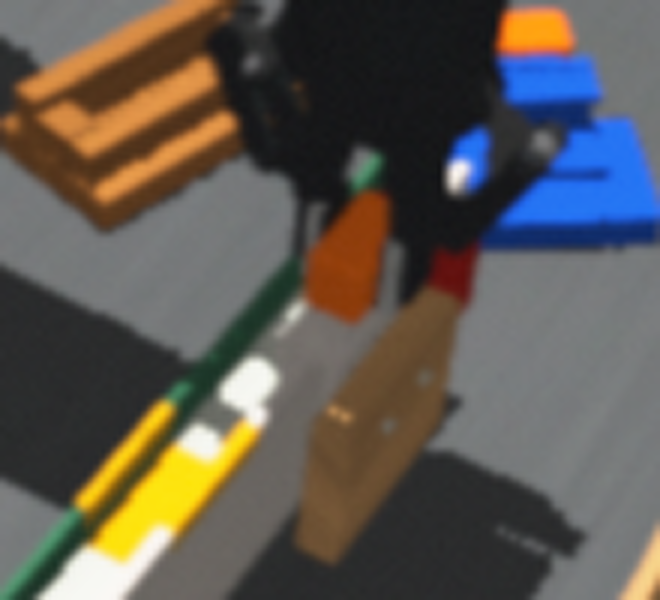

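View pics/w13.png

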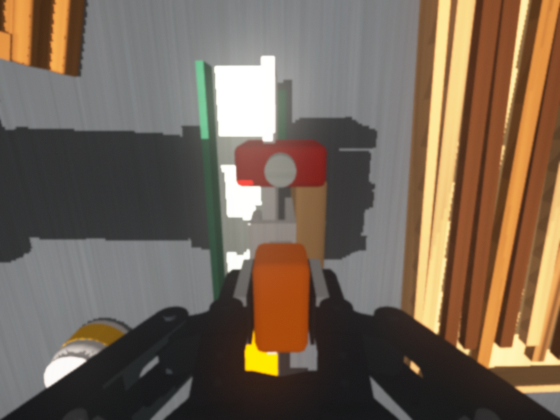

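Request:
move_arm(rows=[[0,0.15,0,0],[0,0,0,0]])

```text
clock: 17.77
tool_pos: [606.5, 107.0, 150.6]
orientation: [-2.224, -2.205, 0.002]
contact_force: [0.4, -0.6, -0.1]
opening: 0.277
```

```bash
python3 - <<'E'
from h import *
C=dict(imaging.camera_info("wrist"))
for f in ("w12","w13"):
    im=cv2.imread(f"pics/{f}.png");C["view"]=np.load(f+".npy")
    hs=cv2.cvtColor(im,cv2.COLOR_BGR2HSV)
    m=cv2.inRange(hs,(0,150,60),(4,255,255))|cv2.inRange(hs,(176,150,60),(180,255,255))
    b=max(blobs(m,(0,0),100),key=lambda t:t[0]);print(f,b[0],b[2])
    x,y,w,h=b[2]
    print("stop near edge",onz(C,x+w/2,y+h-.5,145),"x range",onz(C,x,y+h,145)[0],onz(C,x+w,y+h,145)[0])
    print("knob/centre", onz(C,x+w/2,y+h/2,145))
    for v in range(138,190,2): print(v,im[v,305].tolist(),end=" ")
    print()
print(ray(C,0,0)[0])
# board end-top edge projection for handle y=105.7
for y in (105.7,104): print(proj(C,[606.5+17,y+45,166-44]))
print(proj(C,[624,150,145]),proj(C,[624,150,122]))
E
```

```text
w12 2488 [235 103  93  43]
stop near edge [608.16934671 149.73244955 145.        ] x range 586.4306751567788 629.8548999572655
knob/centre [608.2276631  159.16020459 145.        ]
138 [46, 52, 122] 140 [46, 52, 121] 142 [44, 50, 116] 144 [44, 50, 110] 146 [60, 64, 101] 148 [75, 77, 86] 150 [63, 66, 73] 152 [62, 64, 71] 154 [61, 64, 70] 156 [61, 64, 70] 158 [61, 63, 69] 160 [60, 62, 68] 162 [59, 64, 73] 164 [58, 77, 98] 166 [57, 81, 107] 168 [57, 82, 107] 170 [59, 82, 108] 172 [58, 83, 108] 174 [58, 83, 108] 176 [56, 78, 102] 178 [55, 77, 101] 180 [58, 84, 109] 182 [62, 90, 119] 184 [63, 92, 121] 186 [62, 91, 121] 188 [63, 93, 122] 
w13 1285 [288 141  38  45]
stop near edge [620.54377603 149.94072628 145.        ] x range 611.343926365738 629.7428398608545
knob/centre [620.36589559 160.56748258 145.        ]
138 [72, 74, 84] 140 [55, 59, 109] 142 [48, 52, 113] 144 [47, 51, 114] 146 [45, 50, 121] 148 [44, 50, 128] 150 [44, 49, 132] 152 [43, 49, 134] 154 [43, 47, 133] 156 [42, 47, 133] 158 [42, 47, 133] 160 [40, 45, 131] 162 [40, 45, 131] 164 [39, 45, 131] 166 [39, 43, 130] 168 [38, 43, 130] 170 [38, 43, 130] 172 [37, 42, 128] 174 [37, 43, 128] 176 [35, 42, 128] 178 [35, 40, 127] 180 [36, 42, 127] 182 [34, 41, 123] 184 [35, 41, 117] 186 [47, 65, 119] 188 [67, 98, 134] 
[609.28665248 182.0289508  294.60850573]
[309.38913842 175.38460039]
[309.3309028  178.42196331]
[314.14696982 185.33536392] [310.26849352 176.63154233]
```

```bash
python3 - <<'E'
from h import *
C=dict(imaging.camera_info("wrist"));C["view"]=np.load("w12.npy")
print(onz(C,305,163.3,123))
E
```

```text
[620.75630258 138.256381   123.        ]
```

```bash
python3 - <<'E'
from h import *
C=dict(imaging.camera_info("wrist"));C["view"]=np.load("w12.npy")
for v in (175,176,177,179):print(onz(C,308,v,122))
print(onz(C,305,163.3,52))
E
python3 snap.py wrist w14 230 120 350 260
```

```text
[622.58584065 131.65073337 122.        ]
[622.59633724 131.09244525 122.        ]
[622.60685382 130.53309361 122.        ]
[622.6279472 129.4111876 122.       ]
[625.57596481 128.15809603  52.        ]
[606.5 107.  150.6] ydir -0.0088 zax [-0.008  0.006 -1.   ] 17.775 [ 0.37 -0.61 -0.06] 0.27712288551365966
scale 4.285714285714286
```

View pics/w14c.png

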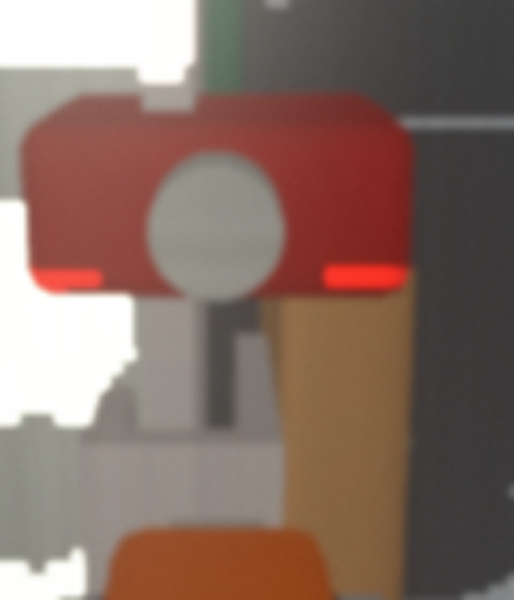

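Request:
move_arm(rows=[[0,0.2,0,0],[0,0.2,0,0]])

```text
clock: 18.08
tool_pos: [606.4, 108.3, 151.1]
orientation: [-2.227, -2.206, 0.009]
contact_force: [-2.9, -10.0, 3.6]
opening: 0.273
```

There is a −10 N reaction along y, so the board is against the stop. I'll relieve the push and let go.

Request:
move_arm(rows=[[0,-0.15,0,0],[0,0,0,0]])

```text
clock: 18.32
tool_pos: [606.2, 107.0, 150.9]
orientation: [-2.227, -2.205, 0.009]
contact_force: [-0.4, -1.4, -0.0]
opening: 0.276
```

Request:
move_arm(rows=[[0,0,0,0],[0,0,0,0],[0,0,0,0],[0,0,0,0],[0,0,0,0],[0,0,0,0]], claw=-0.4)

```text
clock: 19.08
tool_pos: [606.2, 107.8, 150.8]
orientation: [-2.226, -2.205, 0.008]
contact_force: [0.4, -0.1, 0.4]
opening: 0.701
```

```bash
python3 snap.py wrist w15; python3 snap.py scene s15 280 170 390 270
```

```text
[606.2 107.8 150.8] ydir -0.0092 zax [-0.009  0.003 -1.   ] 19.075 [ 0.37 -0.1   0.37] 0.7006867179649914
[606.2 107.9 150.8] ydir -0.0091 zax [-0.009  0.003 -1.   ] 19.125 [-0.17  0.36 -0.22] 0.6993917098944765
scale 6.0
```

View pics/w15.png

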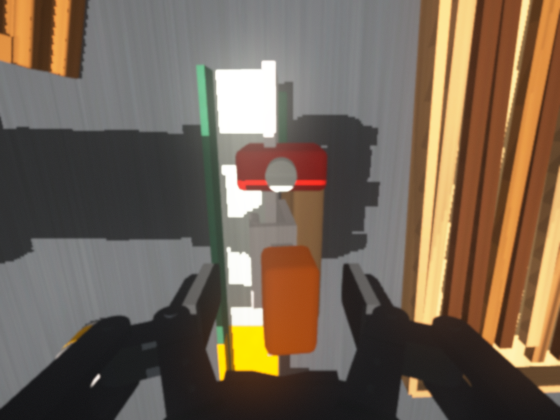

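View pics/s15c.png

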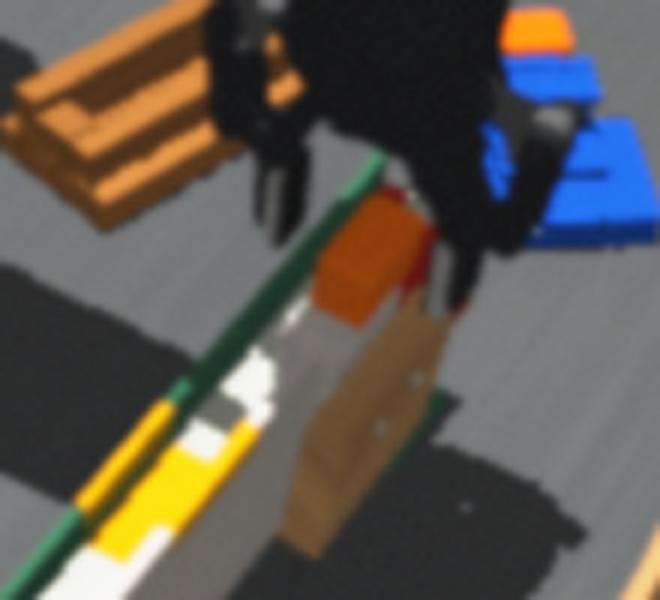

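Let go and still hooked, with both fingers clear of the handle. I'll rise straight up and move away to check.

Request:
move_arm(rows=[[0,0,0.5,0],[0,0,1.0,0],[0,0,2.0,0],[0,0,3.0,0],[0,0,3.0,0],[0,0,3.0,0],[-2,-0.5,1.0,0],[-4,-1,0,0],[-4,-1,0,0],[-4,-1,0,0],[-4,-1,0,0],[-4,-1,0,0],[-2,0,0,0],[0,0,0,0],[0,0,0,0]], claw=-1)

```text
clock: 21.05
tool_pos: [359.2, 51.4, 300.3]
orientation: [2.229, 2.208, 0.007]
contact_force: [0.3, -0.4, 0.2]
opening: 0.997
```

```bash
python3 snap.py top t16 200 110 400 220; python3 snap.py scene s16 240 180 400 300;python3 - <<'E'
from h import *
im=cv2.imread("pics/t16.png");hs=cv2.cvtColor(im,cv2.COLOR_BGR2HSV);T=imaging.camera_info("top")
m=cv2.inRange(hs,(5,200,120),(18,255,255))
for ar,c,bb,l in blobs(m[130:200,200:400],(200,130),20): print("orange",ar,c,bb,onz(T,*c,180))
for f in("t16","top0"):
    i2=cv2.imread(f"pics/{f}.png");h2=cv2.cvtColor(i2,cv2.COLOR_BGR2HSV)
    m=cv2.inRange(h2,(0,180,60),(4,255,255))|cv2.inRange(h2,(176,180,60),(180,255,255))
    for ar,c,bb,l in blobs(m[130:200,200:400],(200,130),20): print(f,"red",ar,c,bb,onz(T,*c,145))
    m=cv2.inRange(h2[130:190,330:390],(0,0,0),(180,255,45))
    for ar,c,bb,l in blobs(m,(330,130),20): print(f,"black",ar,c)
E
```

```text
[359.2  51.4 300.3] ydir -0.0094 zax [ 0.006  0.001 -1.   ] 21.05 [ 0.25 -0.4   0.23] 0.9967389076361514
scale 4.0
[359.2  51.4 300.2] ydir -0.0093 zax [ 0.005  0.001 -1.   ] 21.1 [-0.17  0.11  0.68] 0.999746269785166
scale 5.0
orange 150 [260.98 146.74] [253 142  17  10] [609.18210966 103.52625207 180.        ]
t16 red 96 [240.5        152.58333333] [236 144   9  17] [604.77948095 157.7946437  145.        ]
t16 black 231 [359.35930736 150.64502165]
t16 black 20 [339.4 151.9]
t16 black 246 [349.36178862 173.22764228]
top0 red 95 [240.54736842 152.52631579] [236 144   9  17] [604.9272013  157.67394152 145.        ]
top0 black 227 [359.45814978 150.62114537]
top0 black 218 [347.93119266 173.2706422 ]
```

View pics/t16.png

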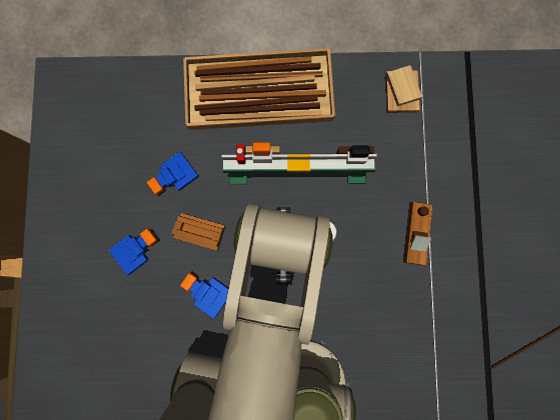

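View pics/s16c.png

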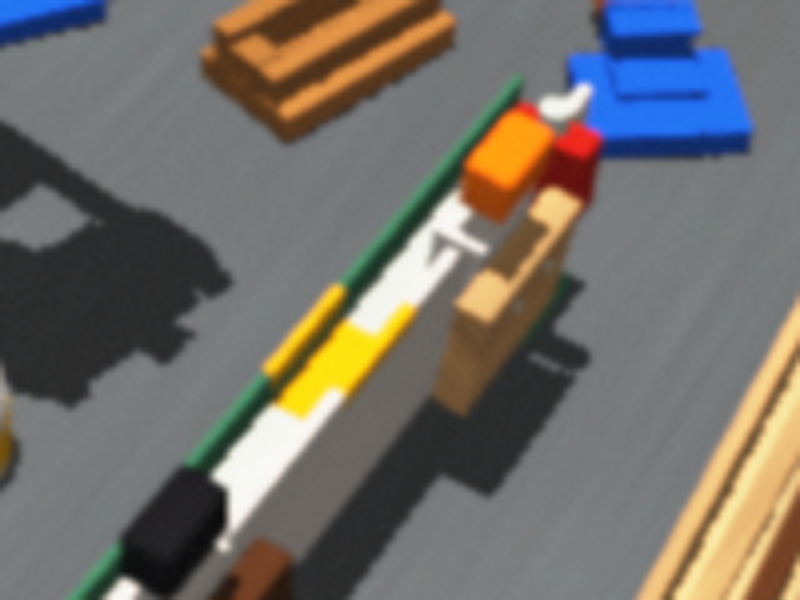

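The pale hanger hangs hooked against the red stop: top view has the handle at (261,147) beside the stop at (240,153). Handle y is about 103.5 mm and stop y about 158–159.5 mm, so they are roughly 55 mm apart. The dark board and plane are where they were, so I'll hand in.

```bash
python3 - <<'E'
from bench import bot
print(bot.sign_off())
E
```

```text
the job is handed in; nothing more can be done
None
```

The pale board's hanger is hooked behind the lip with its board against the red stop, and I handed the job in at about 21 s of the 56 s. No verdict was reported.

**What I did:** I gripped the orange handle and drew the hanger straight up out of the stand. I lowered it over the lip at the yellow mark until it would go no further and let go for roughly a second. I then took a light 20 N grip again and slid it along until I felt a −10 N reaction at the stop. I released it and moved the arm clear.

**Last checks that held:**
- **Board at the stop:** the top view puts the handle about 54–56 mm from the stop, against the nominal 55 mm for contact.
- **Hook on the rail:** the handle is about 8 mm in front of the lip, leaning back as described, and the scene view shows it hooked.
- **Bystanders:** the black handle of the hung hanger moved less than a pixel in the top view. The plane looked unmoved.

**Checks that disagreed or were not made:**
- **Seating force:** the wrist force never clearly showed contact when it seated, because sensor noise is about 1 N. I judged seating from the tool stopping at the expected height and from the board's corners in the scene image.
- **Lip position:** the top and wrist cameras differed by 1–2 mm on where the lip is, so I aimed for the middle of the gap.
- **Wax tin:** I did not re-measure it at the end, as the arm partly hid it in the last top view. The carried board passed well above it.

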